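# Load a lapping machine's post with ring weights and latch its guard

## Robot

A 7-joint arm with a two-finger parallel gripper is mounted at the origin on a cart in front of the work surface, level with it; the furniture and walls round the work are solid. World frame = base frame: x ahead of the robot, y to its left, z up, the work surface at z = 0. Lengths are in m, angles in rad, forces in N, time in s.
With the tool pointing down it reaches from about 0.425 to 0.925 m from the base axis. Payload 6.8 kg.
Tool frame: the origin (TCP) lies on the front face of the gripper's body, between the roots of the fingers; the fingertips stand 73 mm ahead of it and the grasp point (between the pads) lies 54 mm ahead of it; z points along the fingers, x is the direction in which the jaws open and shut, and the axes are right-handed (so a half turn about z gives the same grasp; the last joint's range is limited). The gripper opens to 85 mm and grips with 20 to 120 N. Pads are 22 mm wide; open, the fingers measure 114 mm over their backs; the gripper's body (76 mm by 85 mm) begins 54 mm behind the grasp point. The pads swing forward as they close: fully open they stand 13 mm farther back than shut.
Start: joints at [-1.39, 0.477, 0.022, 1.555, -0.011, 1.109, -0.083], TCP at [0.192, 0.647, 0.304] pointing down, gripper open.
Joint ranges: [-2.96, 2.96], [-0.34, 2.1], [-1.41, 1.46], [0.24, 2.44], [-1.37, 4.51], [0.17, 1.92], [-2.96, 2.96]. Speed limits (rad/s): [2.39, 2.39, 3.14, 3.14, 3.14, 3.14, 3.14].

## Interface

Orientations are given as a unit quaternion [w, x, y, z].
In Python, from station import get_obs, read_camera, hand_in gives the robot as it stands. The module is installed in compiled form; this text tells all that it offers.
- The arm moves only by the shell command python3 -m creep 'ROWS' [FORCE]. ROWS is JSON, a list that holds one entry, the list of rows, each a list of 7 numbers: the turn, a rotation vector about the tool's x, y, z in rad, then the shift along the tool's x, y, z in m, then the finger opening in m, from 0 to 0.0854. A call has 1 to 20 rows; each row shifts and turns the pose as measured when the row begins, along the tool's axes as they then stand; what a row does not reach is not made up. A row lasts 1/12 s, in which the tool goes at most 41.7 mm and 7.16 degrees, less where a joint would pass 70% of its speed; a pose out of reach is approached as far as the arm can. A call is refused whole if a number of a shift passes 0.0417 or a number of a turn 0.125, either way. A call with a gripper value outside its range is refused whole. The fingers move at their own pace and stop on an object; FORCE is the grip in N (left out, the last holds). Time passes only in rows, so rows that do not move let the fingers close. It gives the time, the measured TCP pose, the force and the opening at its end, in the units of the state.
- get_obs(): the state, without advancing time (a new reading comes with each control period).
- read_camera(name): name is "scene" or "side" or "wrist"; returns a dict with "color" (384x512x3 uint8, red, green, blue), "range_z" (384x512 float32, m along the optical axis (not along the pixel's ray), 0 where there is no reading), "fovy" (degrees; the focal length in pixels is half the picture's height over the tangent of half this angle, whatever the lens; pixels are square), "cx", "cy" (the principal point, pixels), "D" ([k1, k2, p1, p2, k3] as OpenCV has them; the pictures are not rectified), "rvec" (rotation vector, rad) and "tvec" (3), from world to camera coordinates, as OpenCV has them. Camera axes: x right, y down, z forward; pixel columns grow to the right and rows downward; lengths in m; the calibration is good to about 2 mm. A picture is of the moment at which its call begins.
- hand_in(): hands the job in, once; it reports no verdict.
The state is a dict: "t": time; "q": joint angles; "joint_vel": joint speeds; "joint_torque": joint torques, N m; "eef_pos": TCP position; "tool_rot": TCP orientation; "contact_force": force on the tool from outside, world axes, zero at the start; "torque": the same for the moment, N m; "gripper_width": opening from 0.0 (shut) to 1.0 (fully open).
Only numpy, scipy, OpenCV 4.12 (cv2) and the standard library are available. Lean on these libraries where they do the work, as an engineer would, in place of code of your own. Each camera call takes 0.05 s, during which the arm holds its last target.

## Task

Make the lapping machine ready for a run: slide its clear guard right back, then thread every ring weight that lies on the bench down the upright load post in order of size, the widest at the bottom, each lowered fully home and not dropped. Finish the stack with the keeper, lifted by its bail and set flat on the top weight, then slide the guard shut until its catch snaps. Leave the petri dish, the oil bottle and the cover-slip box where they are.

Things in the scene. Friction and masses are not known exactly. Their poses are not given: they have to be found in the camera images.
- lapper: bench lapping machine, fixed: grey base 230 mm wide; origin on the bench under the axis of its load post; x points from its front window back to its motor housing, z up. In mm in this frame: clear fixed window at x -110 (top z 159), white housing from x 110 back (top z 158), side rails at y +-106 (top z 48), lap plate top z 40, steel yoke bar on it behind the carrier (top z 50)
- post_seat (a point): centre of the top face of the round aluminium specimen carrier (diameter 72 mm), 52 mm above the bench, at the foot of the post: the underside of the lowest weight rests here
- post_tip (a point): top of the bare steel load post: diameter 16 mm, the last 9 mm tapering to 9; it stands upright on the carrier's centre, its tip 57 mm above post_seat
- guard (a joint): clear sliding guard (roof and two sides, 205 mm long, 216 wide, roof top 169 above the bench, 0.5 kg): travel in m, 0 = fully back, front edge 100 mm behind the post axis; 0.205 = shut against the window; it moves along the machine's -x as the value grows and stays where left (friction 0.8 N). A spring roller on the window's top bar resists at 0.189 to 0.197 (about 6 N), then snaps it to 0.205
- guard_handle (a point): middle of the guard's handle: round steel bar of diameter 10 mm, 90 long along the machine's y, on the guard's roof 30 mm behind its front edge; its centre is 34 mm above the roof, 203 above the bench, with 29 mm free under it; it moves with the guard
- weight_1: widest ring weight: flat steel ring, outer diameter 64 mm, 8 mm thick, with a central bore of diameter 20; lies flat on the bench at the start; both faces are alike; 0.18 kg; origin at the centre of its underside, z along its axis; may be absent
- mid_1 (a point): centre of weight_1, halfway through its thickness; absent with it
- weight_2: second widest ring weight: flat steel ring, outer diameter 58 mm, 8 mm thick, with a central bore of diameter 20; lies flat on the bench at the start; both faces are alike; 0.15 kg; origin at the centre of its underside, z along its axis; may be absent
- mid_2 (a point): centre of weight_2, halfway through its thickness; absent with it
- weight_3: middle-sized ring weight: flat steel ring, outer diameter 52 mm, 8 mm thick, with a central bore of diameter 20; lies flat on the bench at the start; both faces are alike; 0.11 kg; origin at the centre of its underside, z along its axis; may be absent
- mid_3 (a point): centre of weight_3, halfway through its thickness; absent with it
- weight_4: second narrowest ring weight: flat steel ring, outer diameter 46 mm, 8 mm thick, with a central bore of diameter 20; lies flat on the bench at the start; both faces are alike; 0.08 kg; origin at the centre of its underside, z along its axis; may be absent
- mid_4 (a point): centre of weight_4, halfway through its thickness; absent with it
- weight_5: narrowest ring weight: flat steel ring, outer diameter 40 mm, 8 mm thick, with a central bore of diameter 20; lies flat on the bench at the start; both faces are alike; 0.06 kg; origin at the centre of its underside, z along its axis; may be absent
- mid_5 (a point): centre of weight_5, halfway through its thickness; absent with it
- keeper: keeper: steel flange ring of diameter 44 mm, 8 mm thick, bore 20, with a steel bail (arch handle) over it that stands upright; origin at the centre of its underside, z up its axis, the arch spans along its y axis and leaves 36 mm above the flange for the post; 0.14 kg
- bail_grip (a point): middle of the black grip on top of the keeper's bail, 50 mm above its underside: a bar 10 mm wide (keeper's x), 30 mm long (keeper's y), 12 mm high
- dish: bystander: clear petri dish, diameter 93 mm, 15 high, origin at the centre of its underside
- oil: bystander: small round bottle of immersion oil with a red cap, diameter 26 mm, 50 high, origin at the centre of its underside
- slips: bystander: small white and blue box of cover slips, 31x31x14 mm, origin at the centre of its underside
- microscope: obstacle, fixed: microscope 350 mm high on the bench between the weights and the machine, origin at the middle of its foot; its eyepieces overhang 135 mm towards the robot (-x) of the origin at 290 to 350 mm height, 60 mm to either side
- desk_lamp: obstacle, fixed: black desk lamp behind the weights, origin at the centre of its round foot (diameter about 160 mm), its shade stands some 300 mm above the bench

How it is judged:
By the outcome, as a careful person would: the job done as asked, in the order asked, and still so for the second after the job is handed in, with the robot touching nothing.
Of weight_1, weight_2, weight_3, weight_4, weight_5 only 3 to 5 are there at a start; the rules pass over those that are not, and their reading is None.
At some moment in a run one of weight_1, weight_2, weight_3, weight_4, weight_5 may be knocked a few centimetres aside while the robot is not near it.
It also fails if it takes over 210 s, if anything falls off the work surface, if the arm or the gripper's body presses on something with over 40 N, if the wrist force passes 120 N, or if a joint passes its speed limit or range.

## Working session

There is one attempt and no reset: what is moved stays moved. The work goes in short steps, Python scripts to look and compute and a shell command to move; the robot and the scene stay as the last step left them, time stands still between calls to the robot, and variables do not carry over. Pictures are saved under pics/ and viewed, and the job is handed in when it is done.

```bash
ls; mkdir -p pics; cat > h.py <<'E'
import numpy as np, cv2, json
from station import get_obs, read_camera
def cam(name,fn=None):
    c=read_camera(name)
    if fn: cv2.imwrite('pics/'+fn, c['color'][:,:,::-1])
    return c
def K(c):
    f=c['color'].shape[0]/2/np.tan(np.radians(c['fovy'])/2)
    return np.array([[f,0,c['cx']],[0,f,c['cy']],[0,0,1.]])
def rays(c,px):
    px=np.asarray(px,float).reshape(-1,1,2)
    n=cv2.undistortPoints(px,K(c),np.array(c['D'],float)).reshape(-1,2)
    R=cv2.Rodrigues(np.array(c['rvec'],float))[0]; t=np.array(c['tvec'],float)
    d=np.c_[n,np.ones(len(n))]
    return -R.T@t, d@R
def plane(c,px,z):
    o,d=rays(c,px); return o+d*((z-o[2])/d[:,2])[:,None]
def depthpt(c,px):
    o,d=rays(c,px); px=np.asarray(px,int).reshape(-1,2)
    return o+d*c['range_z'][px[:,1],px[:,0]][:,None]
def cloud(c):
    h,w=c['range_z'].shape
    u,v=np.meshgrid(np.arange(w),np.arange(h))
    o,d=rays(c,np.stack([u.ravel(),v.ravel()],1))
    P=o+d*c['range_z'].reshape(-1,1)
    P[c['range_z'].ravel()==0]=np.nan
    return P.reshape(h,w,3)
def proj(c,P):
    return cv2.projectPoints(np.asarray(P,float).reshape(-1,1,3),np.array(c['rvec'],float),np.array(c['tvec'],float),K(c),np.array(c['D'],float))[0].reshape(-1,2)
def st():
    o=get_obs()
    from scipy.spatial.transform import Rotation as R
    q=o['tool_rot']; r=R.from_quat([q[1],q[2],q[3],q[0]])
    return o,r
E
python3 - <<'E'
from h import *
for n in ['scene','side','wrist']:
    c=cam(n,n+'0.png'); print(n,c['fovy'],c['cx'],c['cy'],c['D'],c['rvec'],c['tvec'],-cv2.Rodrigues(np.array(c['rvec']))[0].T@c['tvec'])
print(get_obs())
E
```

```text
pics
scene 44.22965367784536 255.45588672035058 196.8054427518154 [-0.10724309  0.          0.          0.          0.        ] [ 2.0785475  -0.48092612  0.2650803 ] [-0.42368646  0.30238518  1.36948803] [-0.05811184 -1.09319562  0.97364821]
side 54.9627357833034 256.1478087626509 192.44889542451017 [-0.09598833  0.          0.          0.          0.        ] [ 0.1327687  -2.73561468  1.42220237] [0.55530162 0.05560752 1.3423507 ] [0.43599733 1.11739863 0.82139157]
wrist 70.53820178895114 254.71081233744533 193.85131122380776 [-0.02306023  0.          0.          0.          0.        ] [-2.29730799 -1.71537889 -0.27903426] [-0.67304677 -0.04224595  0.38041303] [0.11354083 0.66903515 0.37281523]
{'t': 0.15, 'q': array([-1.39009624,  0.477618  ,  0.02232257,  1.55619127, -0.0114782 ,
        1.10930527, -0.08312629]), 'joint_vel': array([-0.00042032, -0.00097505,  0.00112343, -0.00166482, -0.00113079,
       -0.00313113, -0.00067676]), 'joint_torque': array([ 2.60515924e-03, -5.96924400e+01,  1.61011834e+00, -2.81493509e+01,
        1.26328893e-02,  6.48225789e-03,  8.37391468e-06]), 'eef_pos': array([0.19213255, 0.64671914, 0.30315728]), 'tool_rot': array([ 4.57963011e-04,  8.01492225e-01,  5.98004789e-01, -5.25397575e-04]), 'contact_force': array([-0.17520594,  0.38250671,  0.19800262]), 'torque': array([0.00405035, 0.03766059, 0.03616784]), 'gripper_width': 1.0020790875866175}
```

View pics/scene0.png

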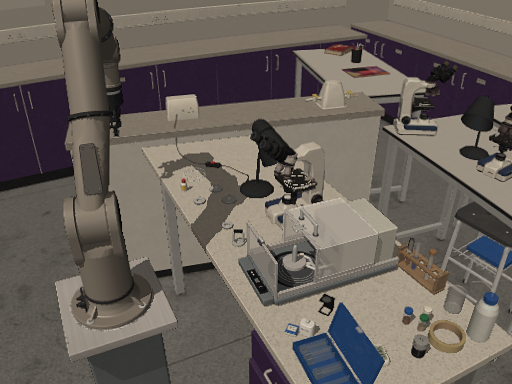

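View pics/side0.png

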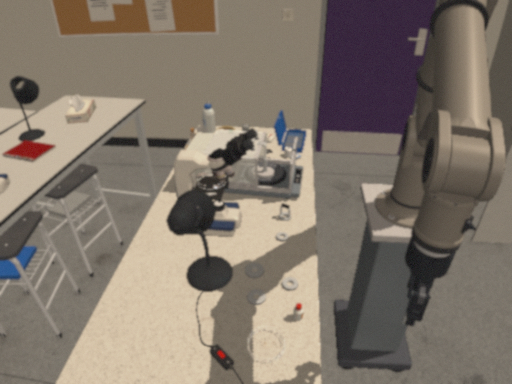

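View pics/wrist0.png

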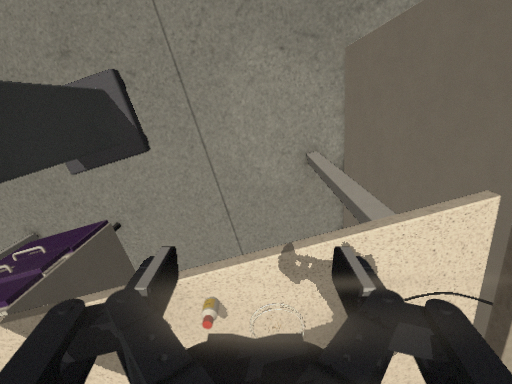

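The scene shows the machine around (310,245), keeper near (238,237), and rings near (199,200), (216,188), (229,199) and (228,225). I'll zoom in on these.

```bash
python3 - <<'E'
import cv2
a=cv2.imread('pics/scene0.png'); cv2.imwrite('pics/z1.png',cv2.resize(a[140:300,150:350],None,fx=4,fy=3.7,interpolation=cv2.INTER_CUBIC))
a=cv2.imread('pics/side0.png'); cv2.imwrite('pics/z2.png',cv2.resize(a[180:365,180:330],None,fx=4,fy=3.2,interpolation=cv2.INTER_CUBIC)[:600])
a=cv2.imread('pics/side0.png'); cv2.imwrite('pics/z3.png',cv2.resize(a[110:250,160:330],None,fx=4,fy=4,interpolation=cv2.INTER_CUBIC)[:600])
E
```

```text
(no output)
```

View pics/z1.png

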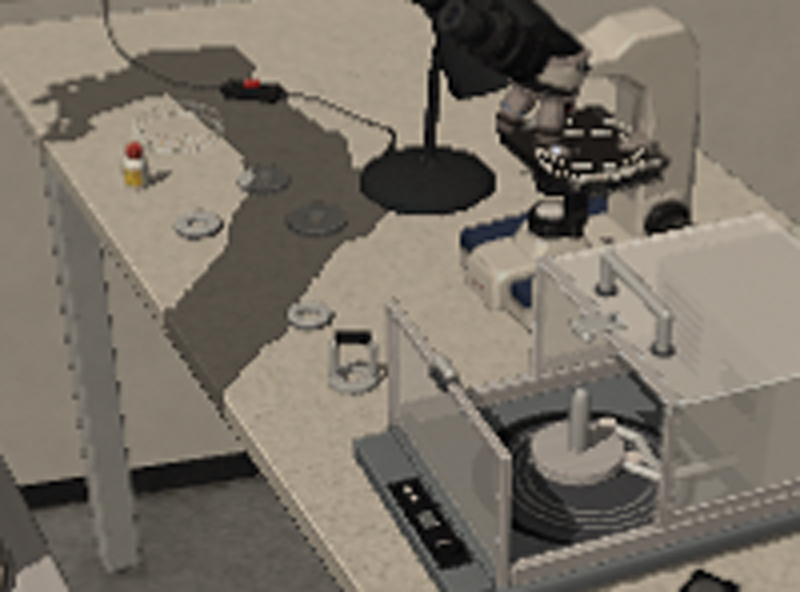

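View pics/z2.png

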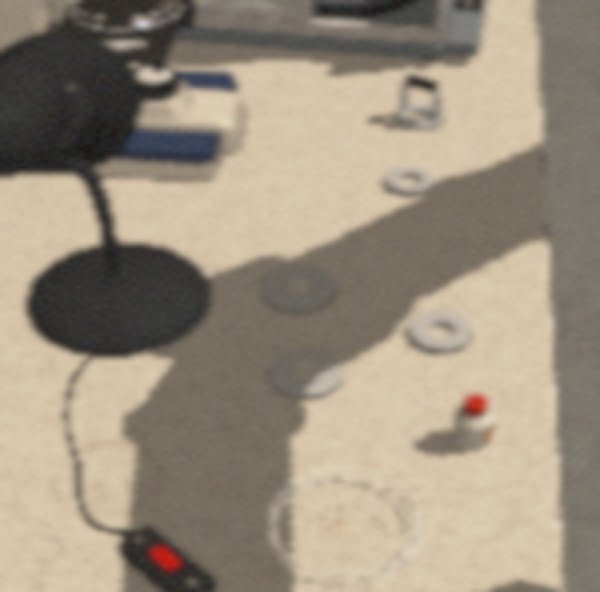

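View pics/z3.png

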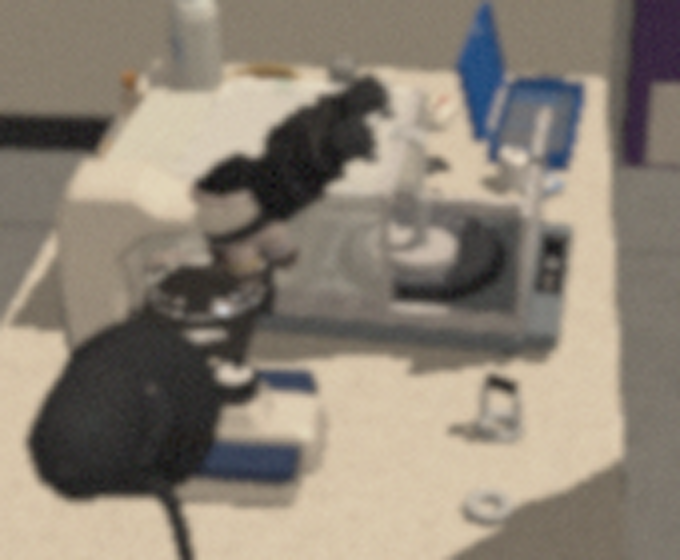

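Four rings are visible in both views, plus the keeper, oil and dish. I'll measure them from the depth image and rays.

```bash
python3 - <<'E'
from h import *
c=cam('scene'); s=cam('side')
np.set_printoptions(precision=4,suppress=True)
for n,C in (('scene',c),('side',s)):
    P=cloud(C); print(n)
    z=P[:,:,2]
    # ortho height map comparisons
    m=((z>0.004)&(z<0.075)&(P[:,:,0]>0.35)&(P[:,:,0]<1.1)&(abs(P[:,:,1])<0.75)).astype(np.uint8)
    nl,lab,stt,ce=cv2.connectedComponentsWithStats(m)
    for i in range(1,nl):
        if stt[i,4]>=25:
            q=P[lab==i]; print(stt[i],ce[i].round(1),q.mean(0),q.min(0),q.max(0))
pts={'A':(199.6,195.5),'B':(216,188.5),'C':(229,199),'D':(227.5,225)}
ps={'A':(289.5,283.5),'B':(256.5,296.5),'C':(254,270),'D':(281.5,236.5)}
for k in pts: print(k,plane(c,pts[k],.008),plane(s,ps[k],.008))
E
```

```text
scene
[201 156  35  15 169] [217.3 163.8] [0.5958 0.6393 0.0108] [0.5401 0.5687 0.004 ] [0.6816 0.7352 0.0248]
[193 162   9   9  29] [197.3 165.2] [0.5151 0.6745 0.0063] [0.4958 0.6335 0.0041] [0.5299 0.7139 0.0122]
[237 169  40  30 593] [256.1 187.2] [0.6525 0.367  0.0208] [0.5906 0.2894 0.0041] [0.7418 0.5667 0.0748]
[181 178   7  13  69] [183.5 184.2] [0.3964 0.505  0.0281] [0.3833 0.4887 0.0042] [0.4281 0.5797 0.0565]
[210 184  13  11  78] [215.8 188.1] [0.5127 0.4499 0.0086] [0.487  0.4156 0.0042] [0.5424 0.4855 0.0145]
[222 193  16  12 120] [229.1 198.6] [0.5296 0.3537 0.008 ] [0.4966 0.3213 0.004 ] [0.5732 0.3909 0.0154]
[262 192  55  38 660] [282.5 207.9] [0.6531 0.1498 0.0484] [0.5949 0.08   0.0042] [0.7629 0.3029 0.0748]
[194 196  13   9  69] [199.1 200. ] [0.4211 0.3951 0.0083] [0.3984 0.3676 0.0042] [0.4437 0.4311 0.0137]
[221 221  13   9  62] [227.  224.6] [0.4534 0.1952 0.008 ] [0.43   0.1758 0.004 ] [0.4782 0.2169 0.0141]
[ 231  228  219   78 6385] [326.3 269.7] [ 0.6143 -0.198   0.0394] [ 0.3841 -0.4097  0.004 ] [0.9331 0.1646 0.075 ]
[443 284  25  30 518] [454.6 298.
[... 2033 characters left out ...]
.8] [0.5257 0.3597 0.0058] [0.4978 0.3296 0.004 ] [0.555  0.3875 0.0108]
[282 277  16  13 132] [289.2 282.7] [0.4221 0.4015 0.0072] [0.3997 0.3788 0.0041] [0.443  0.4226 0.0105]
[247 289  19  16 189] [256.4 296. ] [0.5106 0.4573 0.0067] [0.4863 0.4328 0.004 ] [0.5366 0.4846 0.0101]
[293 303  10  17 134] [297.6 311.5] [0.3976 0.5165 0.0292] [0.3852 0.5043 0.0049] [0.4096 0.5232 0.0508]
[205 344  36  36 373] [221.7 357.3] [0.5731 0.6536 0.0138] [0.5237 0.618  0.0042] [0.6214 0.6978 0.0227]
A [[0.4346 0.4259 0.008 ]] [[0.4211 0.4054 0.008 ]]
B [[0.5128 0.4476 0.008 ]] [[0.5101 0.4603 0.008 ]]
C [[0.5281 0.3509 0.008 ]] [[0.5274 0.3628 0.008 ]]
D [[0.454  0.1918 0.008 ]] [[0.4533 0.2072 0.008 ]]
```

```bash
python3 - <<'E'
from h import *
np.set_printoptions(precision=4,suppress=True)
H=np.zeros((600,800,3),np.uint8)  # 1.5mm/px ; x up 0.3..1.2, y left .5..-.7
for n in ('scene','side'):
    C=cam(n); P=cloud(C).reshape(-1,3); col=C['color'].reshape(-1,3)
    ok=np.isfinite(P).all(1)&(P[:,2]>-0.02)&(P[:,2]<0.25)
    P=P[ok]; z=P[:,2]
    u=((0.5-P[:,1])/0.0015).astype(int); v=((1.2-P[:,0])/0.0015).astype(int)
    o=np.argsort(z)
    cm=cv2.applyColorMap((np.clip(z/0.21,0,1)*255).astype(np.uint8).reshape(-1,1),cv2.COLORMAP_JET).reshape(-1,3)
    M=np.zeros((600,800,3),np.uint8)
    for i in o:
        if 0<=u[i]<800 and 0<=v[i]<600: cv2.circle(M,(u[i],v[i]),1,cm[i].tolist(),-1)
    cv2.imwrite(f'pics/top_{n}.png',M)
E
```

```text
(no output)
```

View pics/top_scene.png

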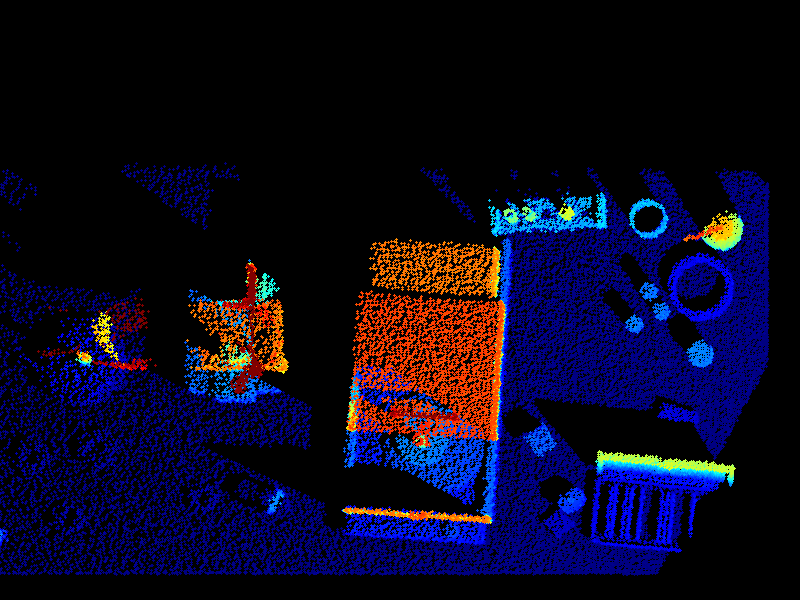

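View pics/top_side.png

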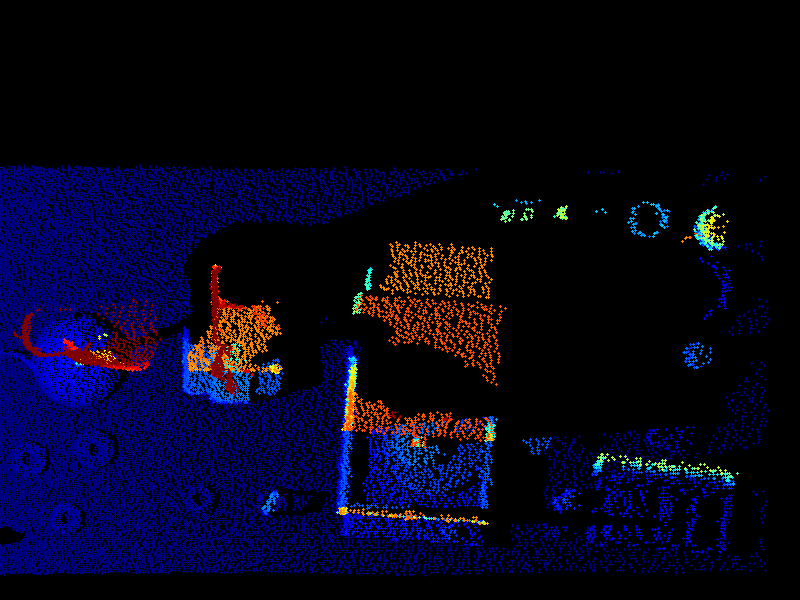

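```bash
python3 - <<'E'
from h import *
np.set_printoptions(precision=4,suppress=True)
for n in ('scene','side'):
    C=cam(n); P=cloud(C).reshape(-1,3); P=P[np.isfinite(P).all(1)]
    x,y,z=P.T
    w=P[(z>.148)&(z<.168)&(x>.40)&(x<.46)&(y>-.25)&(y<0)]
    vx,vy,x0,y0=cv2.fitLine(w[:,:2].astype(np.float32),cv2.DIST_HUBER,0,.01,.01).ravel()
    print(n,len(w),'window dir',vx,vy,'yaw',np.degrees(np.arctan2(-vx*np.sign(vy),abs(vy))), 'c',x0,y0,w.min(0),w.max(0), np.median(w[:,2]))
    yaw=np.arctan2(-vx*np.sign(vy),abs(vy)); 
    ex=np.array([np.cos(yaw),np.sin(yaw)]);ey=np.array([-ex[1],ex[0]])
    L=P[:,:2]@np.c_[ex,ey]
    roof=(z>.162)&(z<.178)&(x>.5)&(x<.8)&(y>-.3)&(y<.05)
    print('roof L',np.percentile(L[roof],[0.5,2,50,98,99.5],axis=0), 'z',np.median(z[roof]))
    rail=(z>.042)&(z<.053)&(x>.42)&(x<.95)&(y>-.27)&(y<.06)
    print('rail y', np.percentile(L[rail,1],[1,5,20,50,80,95,99]))
    hs=(z>.15)&(z<.161)&(x>.7)&(x<.9)&(y>-.3)&(y<.05)
    print('housing',np.percentile(L[hs],[1,50,99],axis=0))
    print('winL',np.percentile(w[:,:2]@np.c_[ex,ey],[1,50,99],axis=0))
    ht=(z>.195)&(z<.215)&(x>.5)&(x<.8)&(y>-.3)&(y<.05)
    print('handle',ht.sum(),np.percentile(L[ht],[2,50,98],axis=0),np.median(z[ht]))
    pt=(z>.09)&(z<.115)&(x>.5)&(x<.57)&(y>-.16)&(y<-.1)
    print('post',pt.sum(), np.median(P[pt],0) if pt.sum() else '')
    ca=(z>.048)&(z<.056)&(x>.48)&(x<.6)&(y>-.19)&(y<-.08)
    print('carrier',np.percentile(P[ca],[1,50,99],axis=0))
E
```

```text
scene 195 window dir 0.0635512 0.99797857 yaw -3.643671 c 0.42496365 -0.15053022 [ 0.4167 -0.2335  0.1484] [ 0.4384 -0.0155  0.167 ] 0.158883112298985
roof L [[ 0.5445 -0.2079]
 [ 0.5571 -0.2059]
 [ 0.6587 -0.1142]
 [ 0.7582  0.0055]
 [ 0.7781  0.0105]] z 0.17020841699696332
rail y [-0.2119 -0.21   -0.2066 -0.1594 -0.0876  0.0076  0.0131]
housing [[ 0.7227 -0.2069]
 [ 0.8042 -0.1213]
 [ 0.8434 -0.0091]]
winL [[ 0.4291 -0.2054]
 [ 0.4336 -0.1135]
 [ 0.4406  0.0066]]
handle 91 [[ 0.5801 -0.1454]
 [ 0.5844 -0.1017]
 [ 0.5899 -0.0529]] 0.20716787870697728
post 38 [ 0.5368 -0.1352  0.1007]
carrier [[ 0.5044 -0.1794  0.0483]
 [ 0.5436 -0.1406  0.0522]
 [ 0.5898 -0.0993  0.0558]]
side 77 window dir 0.07107098 0.9974713 yaw -4.075503 c 0.42687795 -0.106819265 [ 0.4149 -0.2237  0.1485] [ 0.4376 -0.0079  0.1674] 0.15667582491110532
roof L [[ 0.54   -0.1997]
 [ 0.552  -0.1958]
 [ 0.6919 -0.093 ]
 [ 0.7574  0.0161]
 [ 0.7593  0.0188]] z 0.1674649729554163
rail y [-0.2011 -0.1971 -0.1147 -0.0626  0.0181  0.0214  0.0233]
housing [[ 0.7673 -0.1783]
 [ 0.8034 -0.0986]
 [ 0.8423 -0.0211]]
winL [[ 0.4282 -0.1923]
 [ 0.4333 -0.0782]
 [ 0.44    0.0194]]
handle 12 [[ 0.5797 -0.1328]
 [ 0.5814 -0.0575]
 [ 0.5858 -0.0397]] 0.20467718310841565
post 17 [ 0.5355 -0.1252  0.1004]
carrier [[ 0.5034 -0.161   0.048 ]
 [ 0.531  -0.125   0.0499]
 [ 0.5662 -0.0927  0.0556]]
```

```bash
python3 - <<'E'
import cv2
a=cv2.imread('pics/scene0.png'); cv2.imwrite('pics/z4.png',cv2.resize(a[195:300,235:345],None,fx=7,fy=5.7,interpolation=cv2.INTER_CUBIC))
a=cv2.imread('pics/side0.png'); cv2.imwrite('pics/z5.png',cv2.resize(a[130:200,220:320],None,fx=8,fy=8,interpolation=cv2.INTER_CUBIC))
E
```

```text
(no output)
```

View pics/z4.png

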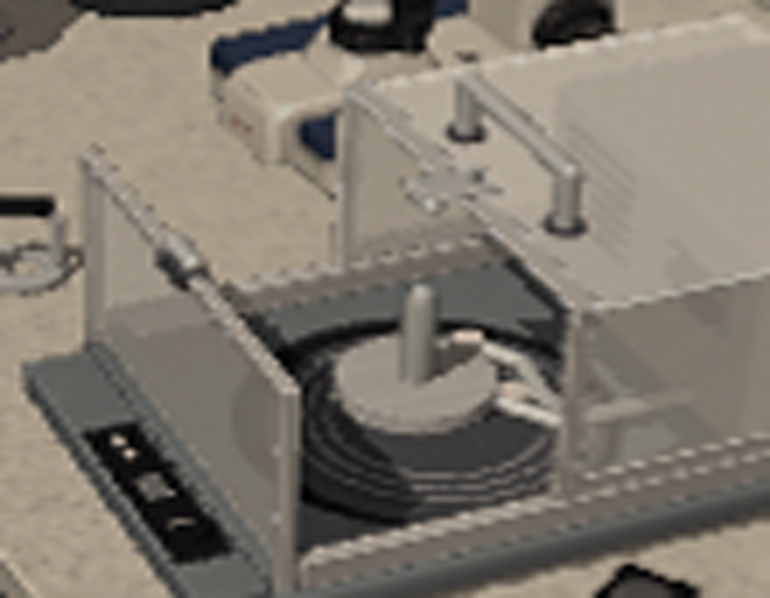

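View pics/z5.png

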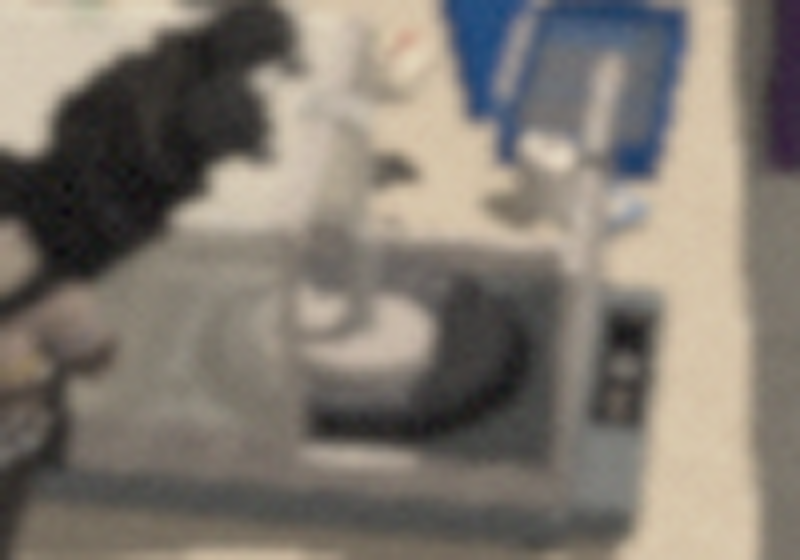

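```bash
python3 - <<'E'
from h import *
np.set_printoptions(precision=3,suppress=True)
for n in ('scene','side'):
    C=cam(n); P=cloud(C).reshape(-1,3); P=P[np.isfinite(P).all(1)]
    x,y,z=P.T
    for nm,y0,y1 in (('mic',0.02,.26),('lamp',.27,.6)):
        for z0 in np.arange(0,.42,.05):
            m=(z>max(z0,.005))&(z<z0+.05)&(x>.48)&(x<.95)&(y>y0)&(y<y1)
            if m.sum()>8: print(n,nm,z0.round(2),m.sum(),np.percentile(P[m],[2,98],axis=0).ravel())
E
```

```text
scene mic 0.0 389 [0.509 0.082 0.005 0.914 0.246 0.05 ]
scene mic 0.05 585 [0.605 0.091 0.051 0.79  0.181 0.097]
scene mic 0.1 266 [0.644 0.07  0.102 0.802 0.184 0.15 ]
scene mic 0.15 811 [0.645 0.079 0.151 0.796 0.203 0.197]
scene mic 0.2 494 [0.615 0.11  0.201 0.796 0.157 0.249]
scene mic 0.25 577 [0.586 0.089 0.251 0.783 0.169 0.298]
scene mic 0.3 443 [0.546 0.088 0.302 0.627 0.194 0.348]
scene lamp 0.0 923 [0.491 0.284 0.005 0.796 0.587 0.034]
scene lamp 0.05 36 [0.655 0.366 0.051 0.67  0.379 0.099]
scene lamp 0.1 137 [0.658 0.325 0.102 0.726 0.376 0.149]
scene lamp 0.15 73 [0.647 0.279 0.155 0.672 0.38  0.2  ]
scene lamp 0.2 145 [0.65  0.278 0.201 0.745 0.433 0.25 ]
scene lamp 0.25 269 [0.67  0.323 0.25  0.729 0.439 0.276]
side mic 0.0 649 [0.596 0.085 0.009 0.699 0.224 0.05 ]
side mic 0.05 283 [0.605 0.129 0.05  0.678 0.179 0.093]
side mic 0.1 93 [0.641 0.082 0.108 0.8   0.211 0.15 ]
side mic 0.15 883 [0.644 0.09  0.152 0.796 0.212 0.199]
side mic 0.2 608 [0.616 0.149 0.201 0.794 0.181 0.249]
side mic 0.25 808 [0.587 0.13  0.251 0.782 0.207 0.298]
side mic 0.3 585 [0.545 0.107 0.301 0.628 0.205 0.345]
side lamp 0.0 1588 [0.495 0.332 0.005 0.718 0.485 0.032]
side lamp 0.05 57 [0.654 0.376 0.052 0.665 0.386 0.1  ]
side lamp 0.1 101 [0.652 0.318 0.103 0.696 0.384 0.148]
side lamp 0.15 281 [0.645 0.284 0.152 0.687 0.4   0.199]
side lamp 0.2 729 [0.653 0.276 0.202 0.736 0.465 0.249]
side lamp 0.25 699 [0.671 0.35  0.251 0.728 0.474 0.274]
```

```bash
cat >> h.py <<'E'
from scipy.spatial.transform import Rotation as Rot
def go(x,y,z,yawdeg,step=0.04):
    """print turn rotvec (tool axes) to reach tool-down with tool x at yaw, and shift in the tool axes after the turn"""
    o,r=st(); p=o['eef_pos']; a=np.radians(yawdeg)
    X=np.array([np.cos(a),np.sin(a),0]); Z=np.array([0,0,-1.]); T=np.c_[X,np.cross(Z,X),Z]
    rv=(r.inv()*Rot.from_matrix(T)).as_rotvec()
    d=T.T@(np.array([x,y,z])-p)
    nr=int(np.ceil(np.abs(rv).max()/0.12)); n=int(np.ceil(np.linalg.norm(d)/step))
    print('t%.2f pos'%o['t'],p.round(4),'turn',rv.round(4),'rows',nr,'shift',d.round(4),'rows',n,'per',(d/max(n,1)).round(4),'F',o['contact_force'].round(1),'w',round(float(o['gripper_width'])*.0854,4))
E
python3 -m creep '[[[0,0,-0.11,0,0,0,0.0854],[0,0,-0.11,0,0,0,0.0854],[0,0,0,-0.033,0.0366,0,0.0854],[0,0,0,-0.033,0.0366,0,0.0854],[0,0,0,-0.033,0.0366,0,0.0854],[0,0,0,-0.033,0.0366,0,0.0854]]]'
python3 -c "
from h import *
go(.5,.33,.3,86)"
```

```text
t: 1.05
eef_pos: [0.3078, 0.5273, 0.3025]
tool_rot: [-0.004, 0.72, 0.694, -0.0]
contact_force: [1.4, 0.7, 0.3]
gripper_width: 1.0
t1.05 pos [0.3078 0.5273 0.3025] turn [-0.0064 -0.0054  0.0341] rows 1 shift [-0.1835  0.2055  0.0025] rows 7 per [-0.0262  0.0294  0.0004] F [1.4 0.7 0.3] w 0.0854
```

```bash
python3 -m creep '[[[0,0,0.034,-0.033,0.0366,0,0.0854],[0,0,0,-0.033,0.0366,0,0.0854],[0,0,0,-0.033,0.0366,0,0.0854],[0,0,0,-0.033,0.0366,0,0.0854],[0,0,0,-0.02,0.022,0,0.0854],[0,0,0,0,0,0,0.0854],[0,0,0,0,0,0,0.0854]]]'
python3 -c "
from h import *
go(.5,.33,.3,86)
cam('wrist','w1.png')"
```

```text
t: 1.63
eef_pos: [0.454, 0.3745, 0.3026]
tool_rot: [-0.002, 0.737, 0.675, 0.002]
contact_force: [-0.5, 0.2, -1.0]
gripper_width: 0.996
t1.63 pos [0.454  0.3745 0.3026] turn [-0.0005 -0.0048 -0.0181] rows 1 shift [-0.0412  0.049   0.0026] rows 2 per [-0.0206  0.0245  0.0013] F [-0.5  0.2 -1. ] w 0.0851
```

View pics/w1.png

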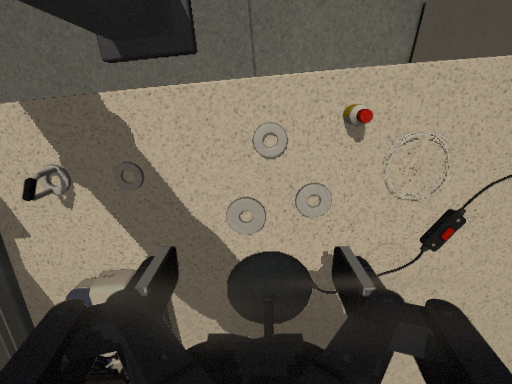

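The wrist view shows all four rings — (128,175), (270,140), (246,215) and (313,200) — the keeper at (50,183), the oil bottle, and the dish. I'll measure ring contours on the plane z = 8 mm.

```bash
cat >> h.py <<'E'
def rings(c,z=0.008,guess=None,dbg=None,smin=None):
    """edge fit: from each guess (px) cast radial profiles in world on plane z; find outer edge by gradient"""
    img=cv2.GaussianBlur(cv2.cvtColor(c['color'],cv2.COLOR_RGB2LAB),(3,3),0).astype(np.float32)
    out=[]
    for g in guess:
        ctr=plane(c,g,z)[0][:2] if len(g)==2 else np.array(g[:2])
        for it in range(4):
            pts=[]
            for a in np.radians(np.arange(0,360,5)):
                rr=np.arange(0.016,0.036,0.0005)
                W=np.c_[ctr[0]+rr*np.cos(a),ctr[1]+rr*np.sin(a),np.full(len(rr),z)]
                px=proj(c,W).astype(np.float32)
                v=cv2.remap(img,px[None,:,0],px[None,:,1],cv2.INTER_LINEAR)[0]
                k=4; gchg=np.linalg.norm((v[k:]-v[:-k])[:,1:]*[2,2],axis=1)+0.3*np.abs((v[k:]-v[:-k])[:,0])
                i=np.argmax(gchg); pts.append(W[i+k//2,:2]+0)
            pts=np.array(pts)
            for _ in range(3):
                A=np.c_[2*pts,np.ones(len(pts))]; s=np.linalg.lstsq(A,(pts**2).sum(1),rcond=None)[0]
                r=np.sqrt(s[2]+s[0]**2+s[1]**2); e=np.abs(np.linalg.norm(pts-s[:2],axis=1)-r)
                pts=pts[e<max(2*np.median(e),.0008)]
            ctr=s[:2]
        out.append((ctr.round(4),round(2000*r,1),len(pts),round(1000*np.median(e),2)))
    return out
E
python3 - <<'E'
from h import *
c=cam('wrist')
for r in rings(c,guess=[(128,175),(270,140),(246,215),(313,200)]): print(r)
o,d=rays(c,[(256,192)]);print(o,d)
P=cloud(c)
for g in [(128,165),(270,128),(246,203),(313,188)]: print(depthpt(c,g))
import cv2
cv2.imwrite('pics/w1z.png',cv2.resize(c['color'][120:270,10:350,::-1],None,fx=2.3,fy=2.3,interpolation=cv2.INTER_CUBIC))
E
```

```text
(array([0.4525, 0.1992]), np.float64(41.6), 68, np.float64(0.18))
(array([0.4213, 0.3978]), np.float64(48.2), 68, np.float64(0.27))
(array([0.5269, 0.3554]), np.float64(59.9), 64, np.float64(0.25))
(array([0.5112, 0.4533]), np.float64(53.9), 65, np.float64(0.09))
[0.37257088 0.37991563 0.37241811] [[ 0.31230693 -0.01884912 -0.94983059]]
[[0.43776049 0.20149504 0.00871572]]
[[0.40602788 0.39861583 0.00754984]]
[[0.50773893 0.35696852 0.00774727]]
[[0.49397787 0.4534061  0.00695466]]
```

View pics/w1z.png

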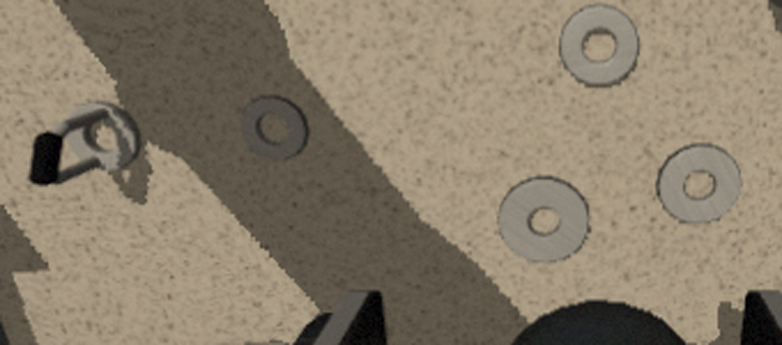

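```bash
python3 -m creep '[[[0,0,0,-0.0346,-0.01,-0.015,0],[0,0,0,-0.0346,-0.01,-0.015,0],[0,0,0,-0.0346,-0.007,-0.015,0],[0,0,0,-0.0346,-0.006,-0.012,0],[0,0,0,-0.0346,-0.006,-0.012,0],[0,0,0,-0.0374,0.0026,0,0],[0,0,0,-0.0374,0.0026,0,0]]]' 40
python3 -c "
from h import *
go(.41,.05,.36,86); go(.45,-.13,.36,86)"
```

```text
t: 2.32
eef_pos: [0.3911, 0.1419, 0.3707]
tool_rot: [-0.004, 0.724, 0.69, 0.002]
contact_force: [0.6, -0.7, -0.0]
gripper_width: 0.007
t2.32 pos [0.3911 0.1419 0.3707] turn [-0.0037 -0.0077  0.0215] rows 1 shift [-0.0904  0.0252  0.0107] rows 3 per [-0.0301  0.0084  0.0036] F [ 0.6 -0.7 -0. ] w 0.0006
t2.32 pos [0.3911 0.1419 0.3707] turn [-0.0037 -0.0077  0.0215] rows 1 shift [-0.2672  0.0777  0.0107] rows 7 per [-0.0382  0.0111  0.0015] F [ 0.6 -0.7 -0. ] w 0.0006
```

```bash
python3 -m creep '[[[0,0,0.021,-0.038,0.011,0.002,0],[0,0,0,-0.038,0.011,0.002,0],[0,0,0,-0.038,0.011,0.002,0],[0,0,0,-0.038,0.011,0.002,0],[0,0,0,-0.038,0.011,0.002,0],[0,0,0,-0.038,0.011,0,0],[0,0,0,-0.03,0.011,0,0],[0,0,0,0,0,0,0],[0,0,0,0,0,0,0]]]'
python3 -c "
from h import *
go(.45,-.13,.36,86); cam('wrist','w2.png')"
```

```text
t: 3.07
eef_pos: [0.454, -0.1241, 0.3615]
tool_rot: [-0.002, 0.723, 0.691, 0.007]
contact_force: [-1.1, 1.7, -0.4]
gripper_width: -0.001
t3.07 pos [ 0.454  -0.1241  0.3615] turn [ 0.0069 -0.0126  0.0245] rows 1 shift [-0.0062 -0.0035  0.0015] rows 1 per [-0.0062 -0.0035  0.0015] F [-1.1  1.7 -0.4] w -0.0001
```

View pics/w2.png

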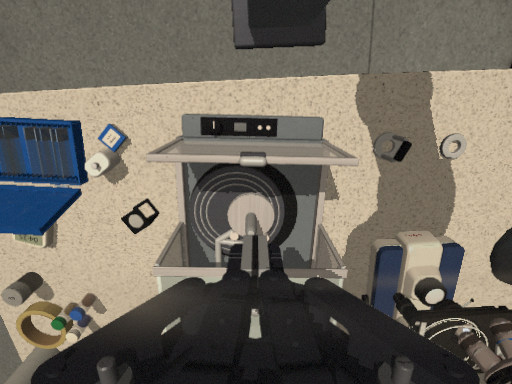

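The view shows the carrier around (251,215), the window bar at row about 160 and the guard's front edge at row about 270. I'll fit the carrier circle and the machine axes.

```bash
sed -i 's/def rings(c,z=0.008,guess=None,dbg=None,smin=None):/def rings(c,z=0.008,guess=None,r0=.016,r1=.036,aa=(0,360)):/; s/np.arange(0,360,5)/np.arange(aa[0],aa[1],5)/; s/np.arange(0.016,0.036,0.0005)/np.arange(r0,r1,0.0005)/' h.py
python3 - <<'E'
from h import *
c=cam('wrist')
print(plane(c,(251,215),.052))
# direction: near side (towards -x)
print(rings(c,z=.052,guess=[(251,215)],r0=.028,r1=.042,aa=(60,300)))
print(rings(c,z=.052,guess=[(251,215)],r0=.028,r1=.042,aa=(90,270)))
cv2.imwrite('pics/w2z.png',cv2.resize(c['color'][100:300,140:370,::-1],None,fx=3.4,fy=3,interpolation=cv2.INTER_CUBIC))
E
```

```text
[[ 0.53589683 -0.13051917  0.052     ]]
[(array([ 0.5351, -0.1312]), np.float64(72.0), 40, np.float64(0.51))]
[(array([ 0.5341, -0.1313]), np.float64(70.2), 27, np.float64(0.26))]
```

View pics/w2z.png

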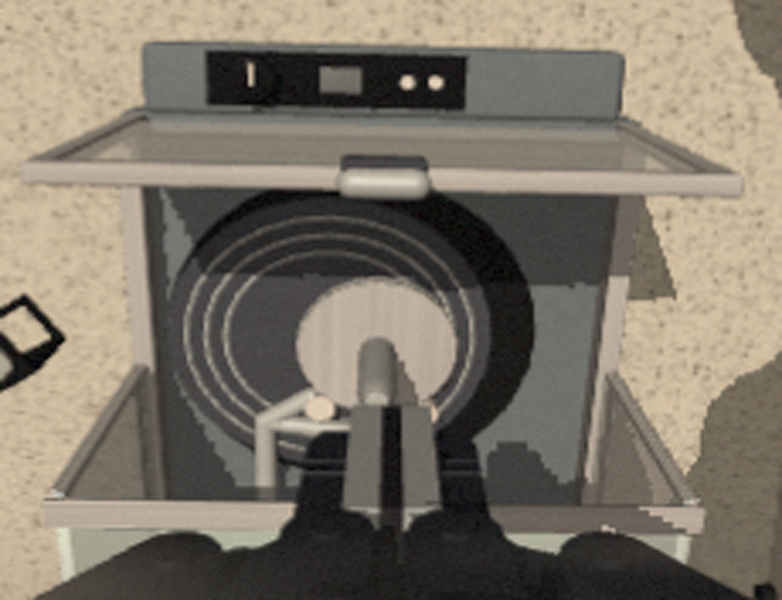

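```bash
python3 - <<'E'
from h import *
c=cam('wrist')
def ang(a,b,z):
    P=plane(c,[a,b],z); v=P[0]-P[1]; print(P.round(4).tolist(), 'len',np.linalg.norm(v).round(4),'yaw',np.degrees(np.arctan2(-v[0]*np.sign(v[1]),abs(v[1]))).round(2), 'mid',P.mean(0).round(4))
ang((147.1,161.7),(358.2,164),.159)
ang((153.5,267),(346.5,268.7),.169)
ang((182.6,115),(322.9,118.3),.0)
ang((182.6,115),(322.9,118.3),.03)
E
```

```text
[[0.4254, -0.2299, 0.159], [0.4376, -0.0144, 0.159]] len 0.2158 yaw -3.25 mid [ 0.4315 -0.1221  0.159 ]
[[0.5431, -0.2395, 0.169], [0.5565, -0.0216, 0.169]] len 0.2183 yaw -3.52 mid [ 0.5498 -0.1305  0.169 ]
[[0.3876, -0.2269, 0.0], [0.4018, -0.0123, 0.0]] len 0.2151 yaw -3.79 mid [ 0.3947 -0.1196  0.    ]
[[0.3865, -0.2196, 0.03], [0.3997, -0.0199, 0.03]] len 0.2002 yaw -3.79 mid [ 0.3931 -0.1197  0.03  ]
```

```bash
python3 -c "
from h import *
go(.545,-.132,.262,86.4)"
```

```text
t3.22 pos [ 0.4537 -0.1227  0.3615] turn [ 0.0068 -0.013   0.0205] rows 1 shift [-0.0036  0.0917  0.0995] rows 4 per [-0.0009  0.0229  0.0249] F [1.  0.4 0. ] w -0.0001
```

```bash
python3 -m creep '[[[0.007,-0.013,0.02,-0.001,0.025,0.01,0],[0,0,0,-0.001,0.025,0.022,0],[0,0,0,0,0.025,0.03,0],[0,0,0,0,0.017,0.03,0],[0,0,0,0,0,0.01,0],[0,0,0,0,0,0,0],[0,0,0,0,0,0,0]]]'
python3 -c "
from h import *
go(.545,-.132,.262,86.4);s=cam('scene','s2.png'); print(proj(s,[[.545,-.132,.19],[.58,-.134,.203]]))
a=cv2.imread('pics/s2.png'); cv2.imwrite('pics/s2z.png',cv2.resize(a[170:290,230:360],None,fx=6,fy=5,interpolation=cv2.INTER_CUBIC))"
```

```text
t: 3.8
eef_pos: [0.551, -0.1144, 0.2571]
tool_rot: [-0.002, 0.721, 0.693, 0.004]
contact_force: [-0.6, -0.7, 0.6]
gripper_width: -0.002
t3.80 pos [ 0.551  -0.1144  0.2571] turn [ 0.0033 -0.0088  0.0226] rows 1 shift [-0.0179 -0.0049 -0.0049] rows 1 per [-0.0179 -0.0049 -0.0049] F [-0.6 -0.7  0.6] w -0.0002
[[297.97635654 223.09962323]
 [308.89229027 216.74927049]]
```

View pics/s2z.png

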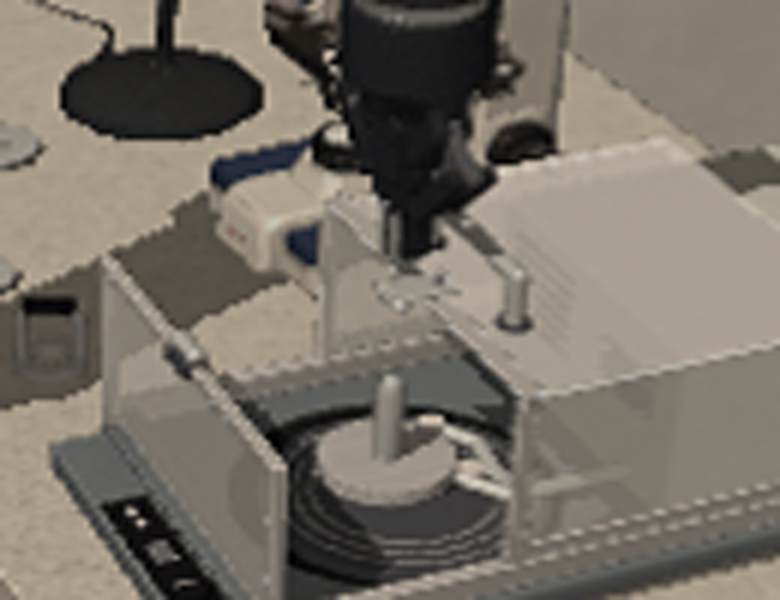

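```bash
python3 -m creep '[[[0.003,-0.008,0.02,-0.018,0,-0.004,0],[0,0,0,0,0.01,0,0],[0,0,0,0,0.016,0,0],[0,0,0,0,0.016,0,0],[0,0,0,0,0.016,0,0],[0,0,0,0,0.012,0,0]]]'
python3 -c "
from h import *
go(.649,-.138,.262,86.4)"
```

```text
t: 4.35
eef_pos: [0.6166, -0.1416, 0.2714]
tool_rot: [-0.0, 0.731, 0.683, 0.003]
contact_force: [-1.6, 0.7, -0.0]
gripper_width: -0.001
t4.35 pos [ 0.6166 -0.1416  0.2714] turn [ 0.0037 -0.0045 -0.0049] rows 1 shift [0.0056 0.0321 0.0094] rows 1 per [0.0056 0.0321 0.0094] F [-1.6  0.7 -0. ] w -0.0001
```

```bash
python3 -m creep '[[[0,0,0,0.004,0.005,0.009,0],[0,0,0,0,0.01,0,0],[0,0,0,0,0.008,0,0],[0,0,0,0,0.006,0,0],[0,0,0,0,0.004,0,0]]]'
python3 -c "
from h import *
go(.649,-.138,.262,86.4)"
```

```text
t: 4.77
eef_pos: [0.6511, -0.1428, 0.2668]
tool_rot: [0.002, 0.732, 0.681, 0.004]
contact_force: [-1.1, 0.1, 0.0]
gripper_width: -0.003
t4.77 pos [ 0.6511 -0.1428  0.2668] turn [ 0.0085 -0.0043 -0.0097] rows 1 shift [ 0.0046 -0.0024  0.0048] rows 1 per [ 0.0046 -0.0024  0.0048] F [-1.1  0.1  0. ] w -0.0003
```

```bash
python3 -m creep '[[[0,0,0,0.002,0.004,0.004,0],[0,0,0,0,0.004,0.001,0],[0,0,0,0,0.004,0,0]]]'
python3 -m creep '[[[0,0,0,0,0.004,0,0],[0,0,0,0,0.004,0,0]]]'
```

```text
t: 5.02
eef_pos: [0.6531, -0.1429, 0.262]
tool_rot: [-0.009, 0.734, 0.679, -0.003]
contact_force: [-15.2, 3.3, 10.6]
gripper_width: -0.0
t: 5.18
eef_pos: [0.6542, -0.1432, 0.2622]
tool_rot: [-0.017, 0.734, 0.679, -0.007]
contact_force: [-15.2, 3.6, 10.3]
gripper_width: 0.002
```

```bash
python3 -m creep '[[[0,0,0,0,-0.02,-0.005,0],[0,0,0,0,-0.036,-0.02,0],[0,0,0,0,-0.036,-0.02,0],[0,0,0,0,-0.036,-0.02,0],[0,0,0,0,-0.036,-0.02,0],[0,0,0,0,-0.03,-0.01,0],[0,0,0,0,-0.02,0,0],[0,0,0,0,0,0,0],[0,0,0,0,0,0,0]]]'
python3 -c "
from h import *
go(.43,-.12,.36,86.4);s=cam('wrist','w3.png')"
```

```text
t: 5.93
eef_pos: [0.436, -0.129, 0.3685]
tool_rot: [-0.017, 0.735, 0.678, -0.004]
contact_force: [1.3, 0.2, -0.3]
gripper_width: 0.001
t5.93 pos [ 0.436  -0.129   0.3685] turn [-0.0301 -0.017  -0.0172] rows 1 shift [ 0.0086 -0.0066  0.0085] rows 1 per [ 0.0086 -0.0066  0.0085] F [ 1.3  0.2 -0.3] w 0.0001
```

View pics/w3.png

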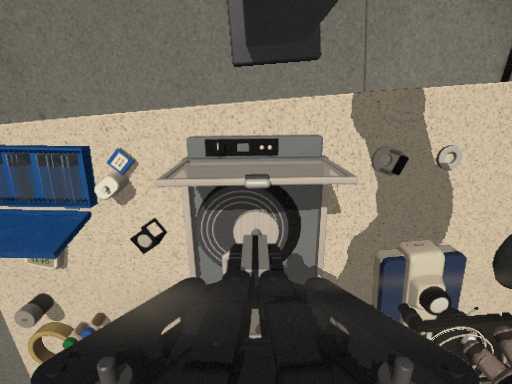

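```bash
python3 -m creep '[[[-0.03,-0.017,-0.017,0,-0.008,0,0.0854],[0,0,0,0,0,0,0.0854],[0,0,0,0,0,0,0.0854],[0,0,0,0,0,0,0.0854],[0,0,0,0,0,0,0.0854]]]'
python3 -c "
from h import *
go(.43,-.12,.36,86.4);c=cam('wrist','w4.png')
for a in [(0,360),(60,300),(90,270)]: print(rings(c,z=.052,guess=[(.535,-.131,0)],r0=.028,r1=.042,aa=a))
cv2.imwrite('pics/w4z.png',cv2.resize(c['color'][120:330,140:370,::-1],None,fx=3.4,fy=2.8,interpolation=cv2.INTER_CUBIC))
print(proj(c,[[.535,-.131,.109],[.535,-.131,.052]]))
"
```

```text
t: 6.4
eef_pos: [0.432, -0.1287, 0.3683]
tool_rot: [0.001, 0.729, 0.684, -0.001]
contact_force: [0.6, 0.7, -0.5]
gripper_width: 0.711
t6.40 pos [ 0.432  -0.1287  0.3683] turn [-0.0006  0.0024 -0.001 ] rows 1 shift [ 0.0085 -0.0025  0.0083] rows 1 per [ 0.0085 -0.0025  0.0083] F [ 0.6  0.7 -0.5] w 0.0607
[(array([ 0.5363, -0.1315]), np.float64(73.2), 54, np.float64(0.81))]
[(array([ 0.5347, -0.1312]), np.float64(71.5), 33, np.float64(0.48))]
[(array([ 0.5333, -0.1311]), np.float64(69.4), 24, np.float64(0.28))]
[[259.04672599 245.29914343]
 [258.58519364 227.18273095]]
```

View pics/w4z.png

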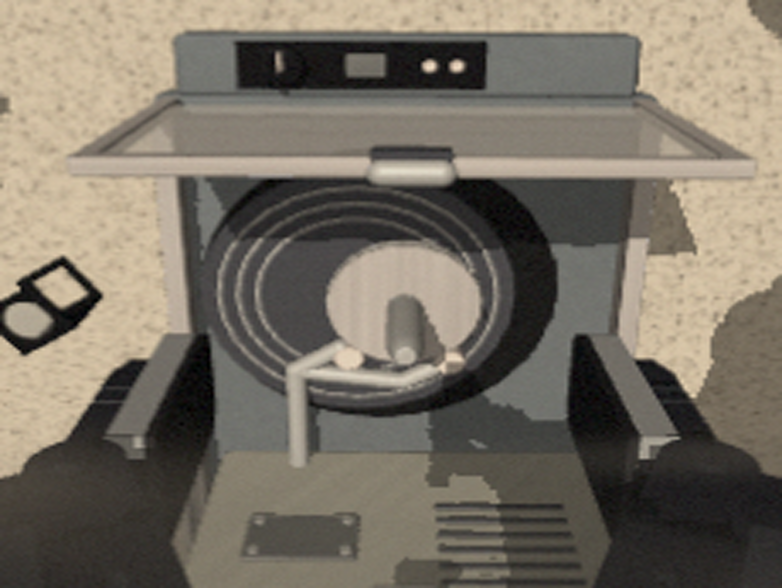

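```bash
python3 -c "
from h import *
c=cam('wrist')
print(plane(c,(258.8,246.1),.109), plane(c,[(140+215/3.4,120+452/2.8),(140+585/3.4,120+452/2.8)],.169))
g=cv2.cvtColor(c['color'],cv2.COLOR_RGB2GRAY)
print(g[238:254,250:268])
go(.41,.1,.3,86.4); go(.455,.355,.22,86.4)
"
```

```text
[[ 0.53621251 -0.13141482  0.109     ]] [[ 0.54529376 -0.19820062  0.169     ]
 [ 0.55318149 -0.0703233   0.169     ]]
[[178 180 182 143 115 114 124 124 122 119 114 106  98  85  82  95 100 102]
 [179 181 182 141 116 119 124 123 123 120 114 109 100  76  76  97 101 100]
 [175 180 183 143 116 119 124 130 129 125 122 111 101  82  79  98  98 102]
 [178 179 183 141 121 122 130 133 134 133 129 116 103  87  75  96 104 100]
 [179 182 181 144 118 123 133 143 142 142 133 126 105  89  75  97  96 103]
 [177 178 183 146 116 129 135 148 148 148 139 129 110  90  77  96 102 102]
 [176 182 180 146 115 129 145 155 182 191 166 131 111  90  76  94 102 101]
 [176 180 183 171 121 122 154 187 186 186 176 161 116  84  86  98 101 101]
 [179 180 178 180 135 124 164 188 181 177 177 173 122  82  86  97 102 101]
 [149 175 181 179 165 122 170 178 176 175 175 174 130  88  94 101  87  85]
 [ 97 116 125 140 151 140 150 172 175 173 172 175 116  96  83  73  75  81]
 [ 69  72  78  87  95 125 128 166 174 174 169 127  84  84  77  81  81  92]
 [ 71  68 107 112 146 130 109 113 115 115 111  83 106 135 148 157 171 117]
 [ 87  86 115 111 113  97  82  76  74  64 105 128 154 172 180 198 202 182]
 [133 127 125 123 124  98  85  75  85 124 150 166 180 195 203 202 195 181]
 [165 162 159 157 156 146 143 130 144 164 178 195 200 201 195 185 174 158]]
t6.50 pos [ 0.4319 -0.1287  0.3683] turn [-0.0006  0.0026 -0.0009] rows 1 shift [ 0.2269 -0.0362  0.0683] rows 6 per [ 0.0378 -0.006   0.0114] F [-0.6  0.  -0.1] w 0.0747
t6.50 pos [ 0.4319 -0.1287  0.3683] turn [-0.0006  0.0026 -0.0009] rows 1 shift [ 0.4842 -0.0073  0.1483] rows 13 per [ 0.0372 -0.0006  0.0114] F [-0.6  0.  -0.1] w 0.0747
```

```bash
python3 -c "
from h import *
c=cam('wrist')
print(proj(c,[[.637,-.137,.169],[.637,-.137,.04],[.645,-.138,.158],[.667,-.139,.203]]))
s=cam('scene')
cv2.imwrite('pics/s3z.png',cv2.resize(s['color'][170:290,230:380,::-1],None,fx=5.3,fy=5,interpolation=cv2.INTER_CUBIC))
"
```

```text
[[259.6112356  338.96200126]
 [258.54092578 277.8581265 ]
 [259.08748937 336.84061275]
 [259.77703923 380.9972317 ]]
```

View pics/s3z.png

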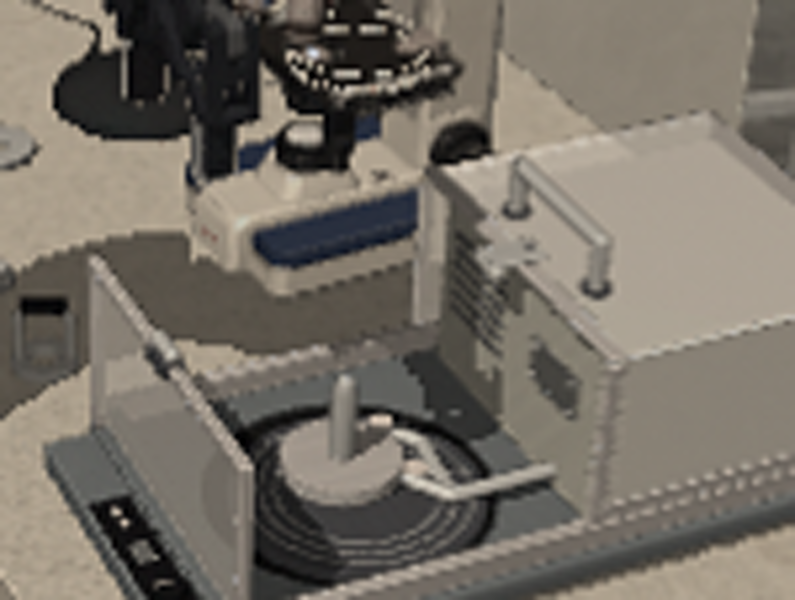

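```bash
python3 -m creep '[[[0,0,0,0.038,-0.012,0.008,0.0854],[0,0,0,0.04,-0.012,0.008,0.0854],[0,0,0,0.04,-0.01,0.008,0.0854],[0,0,0,0.04,-0.005,0.008,0.0854],[0,0,0,0.04,0,0.008,0.0854],[0,0,0,0.04,0,0.008,0.0854],[0,0,0,0.04,0,0.008,0.0854],[0,0,0,0.04,0.005,0.008,0.0854]]]'
python3 -c "
from h import *
go(.41,.22,.3,86.4);go(.515,.355,.2,86.4)"
```

```text
t: 7.27
eef_pos: [0.4207, 0.191, 0.304]
tool_rot: [0.003, 0.736, 0.677, 0.002]
contact_force: [0.2, -0.5, 0.0]
gripper_width: 0.995
t7.27 pos [0.4207 0.191  0.304 ] turn [ 0.0061  0.0013 -0.0218] rows 1 shift [ 0.0283 -0.0125  0.004 ] rows 1 per [ 0.0283 -0.0125  0.004 ] F [ 0.2 -0.5  0. ] w 0.085
t7.27 pos [0.4207 0.191  0.304 ] turn [ 0.0061  0.0013 -0.0218] rows 1 shift [0.1696 0.0838 0.104 ] rows 6 per [0.0283 0.014  0.0173] F [ 0.2 -0.5  0. ] w 0.085
```

```bash
python3 -m creep '[[[0.006,0,-0.02,0.038,0,0.015,0.0854],[0,0,0,0.036,0.015,0.018,0.0854],[0,0,0,0.03,0.02,0.018,0.0854],[0,0,0,0.028,0.02,0.018,0.0854],[0,0,0,0.02,0.018,0.018,0.0854],[0,0,0,0,0.006,0.01,0.0854],[0,0,0,0,0,0,0.0854],[0,0,0,0,0,0,0.0854]]]'
python3 -c "
from h import *
go(.527,.355,.09,86.4)
c=cam('wrist','w5.png'); print(proj(c,[[.527,.355,.008]]))
for r in rings(c,guess=[(.527,.3554,0),(.5112,.4533,0)]): print(r)
"
```

```text
t: 7.93
eef_pos: [0.5087, 0.3536, 0.2004]
tool_rot: [-0.002, 0.724, 0.69, -0.0]
contact_force: [-0.3, -0.5, -0.0]
gripper_width: 1.002
t7.93 pos [0.5087 0.3536 0.2004] turn [-0.0038 -0.0025  0.0145] rows 1 shift [0.0026 0.0182 0.1104] rows 3 per [0.0009 0.0061 0.0368] F [-0.3 -0.5 -0. ] w 0.0856
[[257.50397657 205.45853316]]
(array([0.5274, 0.3551]), np.float64(59.5), 71, np.float64(0.26))
(array([0.512 , 0.4528]), np.float64(53.5), 67, np.float64(0.23))
```

View pics/w5.png

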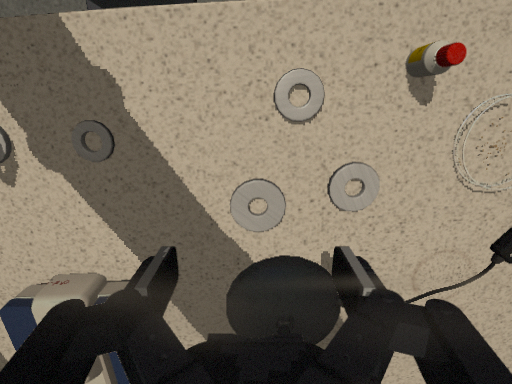

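```bash
python3 -m creep '[[[-0.004,-0.002,0.014,0.002,0.018,0.025,0.07],[0,0,0,0,0,0.035,0.07],[0,0,0,0,0,0.03,0.07],[0,0,0,0,0,0.014,0.07],[0,0,0,0,0,0,0.07]]]'
python3 -c "
from h import *
go(.5274,.3551,.071,86.4)"
```

```text
t: 8.4
eef_pos: [0.5289, 0.3511, 0.1026]
tool_rot: [0.001, 0.731, 0.682, 0.006]
contact_force: [-1.3, -1.0, 0.2]
gripper_width: 0.82
t8.40 pos [0.5289 0.3511 0.1026] turn [ 0.0088 -0.0073 -0.0056] rows 1 shift [ 0.0039 -0.0017  0.0316] rows 1 per [ 0.0039 -0.0017  0.0316] F [-1.3 -1.   0.2] w 0.0701
```

```bash
python3 -m creep '[[[0.008,-0.007,-0.005,0.004,-0.002,0.012,0.068],[0,0,0,0,0,0.012,0.068],[0,0,0,0,0,0.005,0.068],[0,0,0,0,0,0,0.068]]]'
python3 -c "
from h import *
go(.5274,.3551,.071,86.4)"
```

```text
t: 8.73
eef_pos: [0.5282, 0.355, 0.0767]
tool_rot: [0.0, 0.73, 0.684, 0.003]
contact_force: [0.4, -0.2, -0.8]
gripper_width: 0.8
t8.73 pos [0.5282 0.355  0.0767] turn [ 0.004  -0.0031 -0.0021] rows 1 shift [ 0.     -0.0008  0.0057] rows 1 per [ 0.     -0.0008  0.0057] F [ 0.4 -0.2 -0.8] w 0.0684
```

```bash
python3 -m creep '[[[0.004,-0.003,-0.002,0,0,0.006,0.066],[0,0,0,0,0,0,0.064]]]'
python3 -m creep '[[[0,0,0,0,0,0,0.05],[0,0,0,0,0,0,0.05],[0,0,0,0,0,0,0.05],[0,0,0,0,0,0,0.05]]]' 50
python3 -c "
from h import *
go(.5274,.3551,.071,86.4)
c=cam('wrist','w6.png')"
```

```text
t: 8.9
eef_pos: [0.5286, 0.3555, 0.0714]
tool_rot: [-0.0, 0.729, 0.685, 0.001]
contact_force: [-0.4, -1.0, -0.1]
gripper_width: 0.748
t: 9.23
eef_pos: [0.5297, 0.3562, 0.0739]
tool_rot: [0.0, 0.729, 0.685, 0.002]
contact_force: [0.2, 0.4, -0.5]
gripper_width: 0.634
t9.23 pos [0.5297 0.3562 0.0739] turn [ 0.0029 -0.003   0.0002] rows 1 shift [-0.0012 -0.0022  0.0029] rows 1 per [-0.0012 -0.0022  0.0029] F [ 0.2  0.4 -0.5] w 0.0541
```

View pics/w6.png

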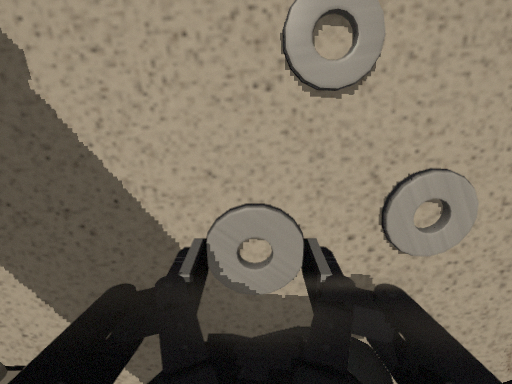

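```bash
python3 -m creep '[[[0,0,0,0,0,0,0.05]]]' 50
python3 -c "
from h import *
c=cam('wrist')
go(.5274,.3551,.071,86.4)
print(rings(c,guess=[(.5274,.3551,0)],aa=(120,260)))
cv2.imwrite('pics/w6z.png',cv2.resize(c['color'][180:310,170:340,::-1],None,fx=4.5,fy=4.5,interpolation=cv2.INTER_CUBIC))"
```

```text
t: 9.37
eef_pos: [0.5297, 0.3561, 0.0739]
tool_rot: [0.0, 0.729, 0.685, 0.002]
contact_force: [-0.7, 0.7, -0.5]
gripper_width: 0.637
t9.42 pos [0.5297 0.3562 0.0739] turn [ 0.0029 -0.003   0.0002] rows 1 shift [-0.0012 -0.0022  0.0029] rows 1 per [-0.0012 -0.0022  0.0029] F [ 0.4 -1.1 -1.2] w 0.0547
[(array([0.527 , 0.3553]), np.float64(57.5), 27, np.float64(0.17))]
```

View pics/w6z.png

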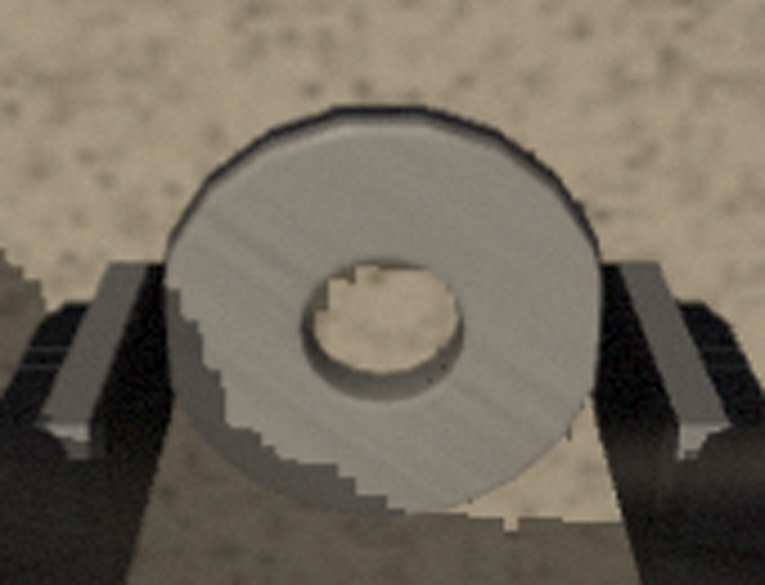

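```bash
python3 -m creep '[[[0,0,0,0,0,-0.02,0.05],[0,0,0,0,-0.01,-0.035,0.05],[0,0,0,0,-0.015,-0.03,0.05],[0,0,0,0,-0.015,-0.03,0.05]]]' 50
python3 -c "
from h import *
c=cam('wrist','w7.png')
go(.42,.22,.28,86.4)"
```

```text
t: 9.75
eef_pos: [0.4878, 0.3544, 0.1841]
tool_rot: [0.001, 0.73, 0.683, -0.005]
contact_force: [-0.8, 0.4, -1.1]
gripper_width: 0.641
t9.80 pos [0.4871 0.3571 0.1903] turn [-0.0028  0.0022 -0.0017] rows 1 shift [-0.141  -0.0584 -0.0897] rows 5 per [-0.0282 -0.0117 -0.0179] F [-1.6  0.1  1.6] w 0.0546
```

View pics/w7.png

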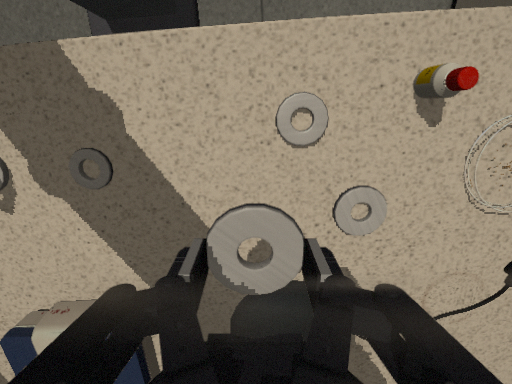

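```bash
python3 -m creep '[[[0,0,0,-0.028,-0.014,-0.018,0.05],[0,0,0,-0.03,-0.014,-0.018,0.05],[0,0,0,-0.03,-0.014,-0.018,0.05],[0,0,0,-0.03,-0.012,-0.018,0.05],[0,0,0,-0.036,-0.008,-0.015,0.05],[0,0,0,-0.038,0.002,0,0.05],[0,0,0,-0.038,0.002,0,0.05],[0,0,0,-0.038,0.002,0,0.05],[0,0,0,-0.038,0.002,0,0.05],[0,0,0,-0.038,0.004,0,0.05]]]' 50
python3 -c "
from h import *
go(.45,-.1,.27,86.4); go(.539,-.1313,.24,86.4)"
```

```text
t: 10.63
eef_pos: [0.4122, 0.0148, 0.2815]
tool_rot: [-0.001, 0.722, 0.692, 0.005]
contact_force: [1.3, 0.3, -1.2]
gripper_width: 0.639
t10.63 pos [0.4122 0.0148 0.2815] turn [ 0.0047 -0.0092  0.0196] rows 1 shift [-0.1122  0.0449  0.0115] rows 4 per [-0.0281  0.0112  0.0029] F [ 1.3  0.3 -1.2] w 0.0546
t10.63 pos [0.4122 0.0148 0.2815] turn [ 0.0047 -0.0092  0.0196] rows 1 shift [-0.1379  0.1357  0.0415] rows 5 per [-0.0276  0.0271  0.0083] F [ 1.3  0.3 -1.2] w 0.0546
```

```bash
python3 -m creep '[[[0.004,-0.009,0.02,-0.03,0.014,0.004,0.05],[0,0,0,-0.03,0.022,0.008,0.05],[0,0,0,-0.03,0.028,0.008,0.05],[0,0,0,-0.024,0.028,0.008,0.05],[0,0,0,-0.012,0.024,0.008,0.05],[0,0,0,0,0.012,0.004,0.05],[0,0,0,0,0,0,0.05]]]' 50
python3 -c "
from h import *
go(.539,-.1313,.2,86.4)"
```

```text
t: 11.22
eef_pos: [0.5335, -0.137, 0.2407]
tool_rot: [0.003, 0.734, 0.68, 0.002]
contact_force: [-0.4, 0.6, -1.5]
gripper_width: 0.641
t11.22 pos [ 0.5335 -0.137   0.2407] turn [ 0.0068  0.0015 -0.0136] rows 1 shift [0.006  0.0051 0.0407] rows 2 per [0.003  0.0026 0.0203] F [-0.4  0.6 -1.5] w 0.0548
```

```bash
python3 -m creep '[[[0.006,0.001,-0.013,0.006,0.005,0.015,0.05],[0,0,0,0,0,0.015,0.05],[0,0,0,0,0,0.01,0.05],[0,0,0,0,0,0,0.05]]]' 50
python3 -c "
from h import *
go(.539,-.1313,.2,86.4)
c=cam('wrist')
go(.539,-.1313,.2,86.4)
o=get_obs(); z=o['eef_pos'][2]
print(rings(c,z=z-.0659,guess=[(o['eef_pos'][0],o['eef_pos'][1],0)],aa=(130,250)))
p=proj(c,[[.5365,-.1313,.109]]); print(p)
cv2.imwrite('pics/w8z.png',cv2.resize(c['color'][180:310,170:340,::-1],None,fx=4.5,fy=4.5,interpolation=cv2.INTER_CUBIC))"
```

```text
t: 11.55
eef_pos: [0.5386, -0.1317, 0.1992]
tool_rot: [0.0, 0.729, 0.684, -0.0]
contact_force: [-0.4, 0.4, -1.0]
gripper_width: 0.639
t11.55 pos [ 0.5386 -0.1317  0.1992] turn [ 0.0003  0.0008 -0.0011] rows 1 shift [ 0.0005  0.0004 -0.0008] rows 1 per [ 0.0005  0.0004 -0.0008] F [-0.4  0.4 -1. ] w 0.0546
t11.60 pos [ 0.5387 -0.1319  0.2   ] turn [ 0.0008  0.0009 -0.0013] rows 1 shift [ 0.0007  0.0003 -0.    ] rows 1 per [ 0.0007  0.0003 -0.    ] F [-0.2  0.3 -0.8] w 0.0543
[(array([ 0.5323, -0.1322]), np.float64(51.8), 17, np.float64(0.15))]
[[256.94911399 231.56028708]]
```

View pics/w8z.png

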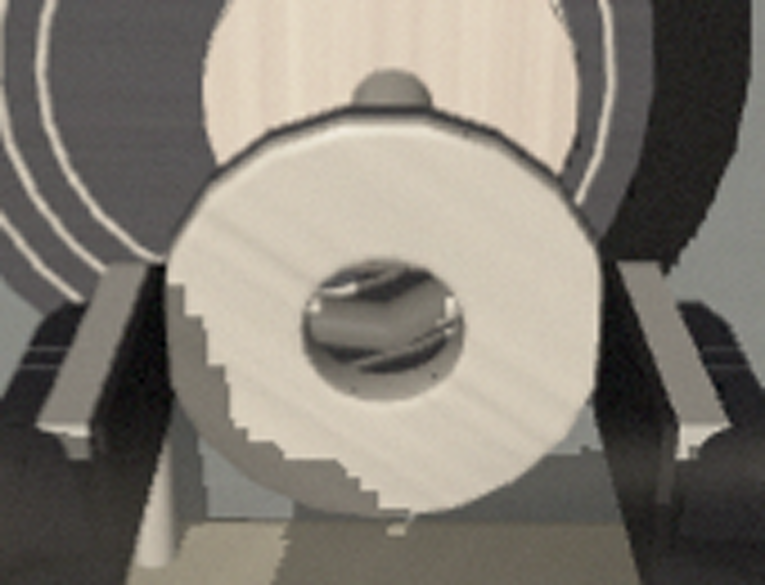

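```bash
python3 -c "
from h import *
c=cam('wrist')
P=plane(c,[(254.6,252.7),(236.8,252.7),(272.7,252.7),(254.6,237),(254.6,268.6)],.134); print(P.round(4))
# post shaft centre at visible (y px 198-200)
for y in (197,199,201): 
  row=cv2.cvtColor(c['color'],cv2.COLOR_RGB2GRAY)[y,244:272]; print(y,row)
print(proj(c,[[.5365,-.1313,z] for z in (.052,.06,.07,.08,.09,.1,.109)]))
"
```

```text
[[ 0.5379 -0.1331  0.134 ]
 [ 0.5372 -0.1432  0.134 ]
 [ 0.5385 -0.1228  0.134 ]
 [ 0.5279 -0.1325  0.134 ]
 [ 0.5484 -0.1338  0.134 ]]
197 [211 213 212 211 210 208 190 159 141 142 140 138 139 139 133 133 128 126
 122 158 202 212 212 208 209 207 207 207]
199 [214 214 212 210 196 150 131 136 140 141 141 138 140 139 135 129 131 126
 119 109  98 160 204 209 209 209 208 206]
201 [212 213 211 210 162 126 132 138 141 144 143 141 141 139 137 133 131 125
 120 115 101  95 191 208 205 208 206 206]
[[256.73715603 200.77688487]
 [256.79705806 204.10958169]
 [256.87785473 208.60593473]
 [256.96607078 213.51670885]
 [257.06277267 218.90170954]
 [257.16924051 224.8327731 ]
 [257.27468559 230.70917024]]
```

```bash
python3 -m creep '[[[0,0,0,0.002,-0.0015,0.008,0.05],[0,0,0,0,0,0.01,0.05],[0,0,0,0,0,0.01,0.05]]]' 50
python3 -c "
from h import *
go(.5375,-.1300,.126,86.4)"
```

```text
t: 11.9
eef_pos: [0.5396, -0.1301, 0.1751]
tool_rot: [0.004, 0.729, 0.684, 0.003]
contact_force: [0.4, 0.5, -1.5]
gripper_width: 0.639
t11.90 pos [ 0.5396 -0.1301  0.1751] turn [ 0.0102  0.0006 -0.0013] rows 1 shift [-0.     -0.0021  0.0491] rows 2 per [-0.     -0.0011  0.0245] F [ 0.4  0.5 -1.5] w 0.0546
```

```bash
python3 -m creep '[[[0.008,0,0,0,-0.002,0.006,0.05],[0,0,0,0,0,0.01,0.05],[0,0,0,0,0,0.01,0.05]]]' 50
python3 -c "
from h import *
go(.5373,-.1300,.126,86.4)"
```

```text
t: 12.15
eef_pos: [0.5374, -0.1297, 0.1466]
tool_rot: [0.001, 0.729, 0.684, 0.001]
contact_force: [-0.7, 0.7, -1.6]
gripper_width: 0.638
t12.15 pos [ 0.5374 -0.1297  0.1466] turn [ 0.0018  0.0002 -0.0009] rows 1 shift [-0.0003 -0.      0.0206] rows 1 per [-0.0003 -0.      0.0206] F [-0.7  0.7 -1.6] w 0.0545
```

```bash
python3 -m creep '[[[0,0,0,0,0,0.008,0.05],[0,0,0,0,0,0.006,0.05],[0,0,0,0,0,0.003,0.05],[0,0,0,0,0,0.001,0.05]]]' 50
python3 -c "
from h import *
go(.5373,-.1300,.126,86.4)"
```

```text
t: 12.48
eef_pos: [0.5369, -0.1297, 0.1247]
tool_rot: [-0.0, 0.729, 0.684, -0.0]
contact_force: [-7.9, 2.2, 26.0]
gripper_width: 0.639
t12.48 pos [ 0.5369 -0.1297  0.1247] turn [-0.0012 -0.     -0.0013] rows 1 shift [-0.0002  0.0004 -0.0013] rows 1 per [-0.0002  0.0004 -0.0013] F [-7.9  2.2 26. ] w 0.0546
```

```bash
python3 -m creep '[[[0,0,0,0,0,-0.001,0.05]]]' 50
python3 -m creep '[[[0,0,0,0,0,0,0.075],[0,0,0,0,0,0,0.075],[0,0,0,0,0,-0.004,0.075],[0,0,0,0,0,-0.02,0.075],[0,0,0,0,0,-0.03,0.075]]]' 50
python3 -c "
from h import *
c=cam('wrist','w9.png')
go(.5373,-.1300,.126,86.4)"
```

```text
t: 12.57
eef_pos: [0.537, -0.1298, 0.1257]
tool_rot: [-0.001, 0.73, 0.684, -0.0]
contact_force: [0.2, 0.1, -1.0]
gripper_width: 0.637
t: 12.98
eef_pos: [0.5345, -0.1294, 0.1769]
tool_rot: [-0.004, 0.73, 0.684, -0.003]
contact_force: [0.1, -0.3, -0.0]
gripper_width: 0.877
t13.03 pos [ 0.5374 -0.1305  0.183 ] turn [-0.0015 -0.0001 -0.0025] rows 1 shift [ 0.0005 -0.0002  0.057 ] rows 2 per [ 0.0002 -0.0001  0.0285] F [ 0.9 -0.3  2.7] w 0.0754
```

View pics/w9.png

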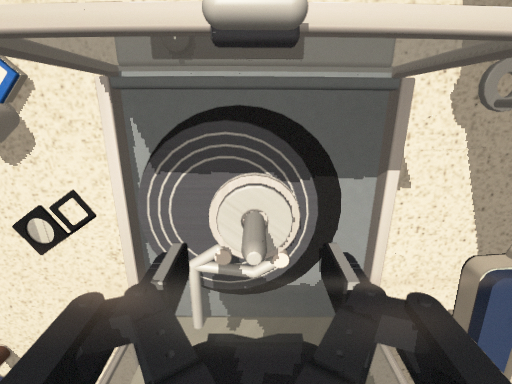

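```bash
python3 - <<'E'
from h import *
M=np.zeros((330,600),np.uint8)  # 2mm... x .35-1.0, y .75..-.45
def add(C):
    P=cloud(C).reshape(-1,3); P=P[np.isfinite(P).all(1)]; z=P[:,2]
    m=(np.abs(z)<.015); u=((.75-P[m,1])/.002).astype(int); v=((1.0-P[m,0])/.002).astype(int)
    k=(u>=0)&(u<600)&(v>=0)&(v<330)
    for a,b in zip(u[k],v[k]): cv2.circle(M,(a,b),3,255,-1)
for n in ('scene','side'): add(cam(n))
cv2.imwrite('pics/vis.png',M)
s=cam('scene','s4.png'); s=cam('side','d4.png')
E
```

```text
(no output)
```

View pics/vis.png

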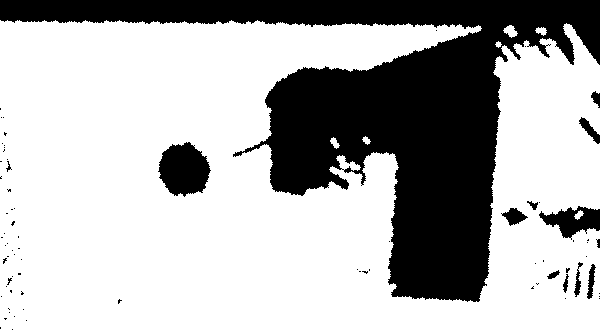

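View pics/s4.png

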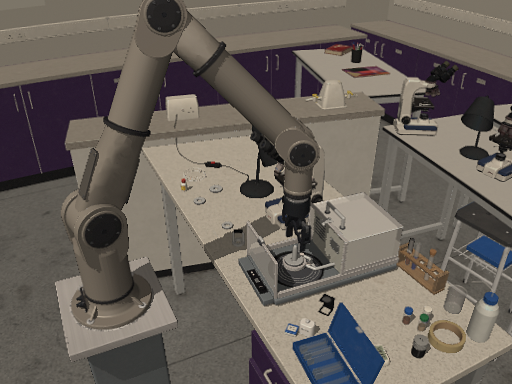

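View pics/d4.png

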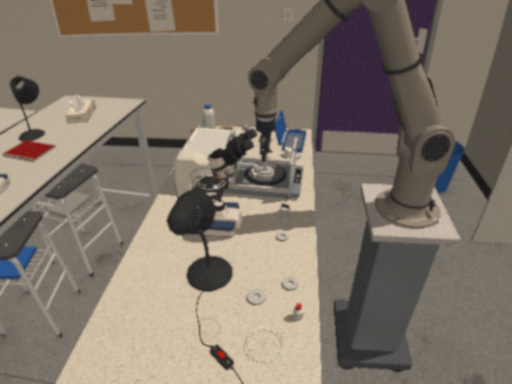

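```bash
python3 -m creep '[[[0,0,0,0.005,-0.01,-0.04,0.0854],[0,0,0,0.02,-0.03,-0.03,0.0854],[0,0,0,0.03,-0.03,-0.02,0.0854],[0,0,0,0.036,-0.03,-0.01,0.0854],[0,0,0,0.04,-0.02,0,0.0854],[0,0,0,0.04,-0.005,0,0.0854],[0,0,0,0.04,0,0,0.0854],[0,0,0,0.04,0,0,0.0854],[0,0,0,0.04,0,0,0.0854]]]' 50
python3 -c "
from h import *
go(.42,.24,.28,86.4); go(.5,.45,.2,86.4)"
```

```text
t: 13.98
eef_pos: [0.4308, 0.1595, 0.2682]
tool_rot: [-0.006, 0.735, 0.678, -0.01]
contact_force: [1.2, 0.2, 0.4]
gripper_width: 1.004
t13.98 pos [0.4308 0.1595 0.2682] turn [-0.0223  0.0065 -0.0181] rows 1 shift [ 0.0796 -0.0159 -0.0118] rows 3 per [ 0.0265 -0.0053 -0.0039] F [1.2 0.2 0.4] w 0.0857
t13.98 pos [0.4308 0.1595 0.2682] turn [-0.0223  0.0065 -0.0181] rows 1 shift [0.2942 0.0508 0.0682] rows 8 per [0.0368 0.0063 0.0085] F [1.2 0.2 0.4] w 0.0857
```

```bash
python3 -m creep '[[[-0.022,0.006,-0.018,0.038,0,0.004,0.0854],[0,0,0,0.04,0,0.008,0.0854],[0,0,0,0.04,0.008,0.012,0.0854],[0,0,0,0.04,0.012,0.014,0.0854],[0,0,0,0.04,0.012,0.014,0.0854],[0,0,0,0.038,0.012,0.014,0.0854],[0,0,0,0.03,0.008,0.01,0.0854],[0,0,0,0.014,0.006,0.005,0.0854],[0,0,0,0,0,0,0.0854],[0,0,0,0,0,0,0.0854]]]' 50
python3 -c "
from h import *
c=cam('wrist')
for r in rings(c,guess=[(.512,.4528,0),(.4213,.3978,0)]): print(r)
go(.512,.4528,.071,86.4)"
```

```text
t: 14.82
eef_pos: [0.4938, 0.4441, 0.1745]
tool_rot: [-0.003, 0.723, 0.691, -0.007]
contact_force: [0.5, 0.6, 0.4]
gripper_width: 0.999
(array([0.5115, 0.4542]), np.float64(53.3), 68, np.float64(0.23))
(array([0.4217, 0.3988]), np.float64(47.6), 59, np.float64(0.32))
t14.87 pos [0.4935 0.4437 0.1745] turn [-0.0146  0.0057  0.0167] rows 1 shift [0.0102 0.0179 0.1035] rows 3 per [0.0034 0.006  0.0345] F [-0.7  0.2  0.1] w 0.0858
```

```bash
python3 -m creep '[[[-0.014,0.005,0.016,0.01,0.018,0.02,0.066],[0,0,0,0,0,0.03,0.066],[0,0,0,0,0,0.02,0.066],[0,0,0,0,0,0.01,0.066],[0,0,0,0,0,0,0.066]]]'
python3 -c "
from h import *
go(.5115,.454,.0715,86.4)"
```

```text
t: 15.28
eef_pos: [0.5133, 0.4462, 0.0948]
tool_rot: [0.001, 0.731, 0.682, 0.0]
contact_force: [-0.7, 0.1, 0.0]
gripper_width: 0.77
t15.28 pos [0.5133 0.4462 0.0948] turn [ 0.0017  0.0009 -0.0065] rows 1 shift [ 0.0076 -0.0023  0.0233] rows 1 per [ 0.0076 -0.0023  0.0233] F [-0.7  0.1  0. ] w 0.0658
```

```bash
python3 -m creep '[[[0.001,0.001,-0.006,0.008,-0.002,0.002,0.062],[0,0,0,0,0,0.008,0.062],[0,0,0,0,0,0.008,0.062],[0,0,0,0,0,0.003,0.062]]]'
python3 -c "
from h import *
go(.5115,.454,.0715,86.4)"
```

```text
t: 15.62
eef_pos: [0.5133, 0.4543, 0.077]
tool_rot: [0.0, 0.73, 0.684, 0.003]
contact_force: [0.2, -0.2, -0.5]
gripper_width: 0.726
t15.62 pos [0.5133 0.4543 0.077 ] turn [ 0.0038 -0.0037 -0.0021] rows 1 shift [-0.0004 -0.0018  0.0055] rows 1 per [-0.0004 -0.0018  0.0055] F [ 0.2 -0.2 -0.5] w 0.062
```

```bash
python3 -m creep '[[[0.004,-0.003,-0.002,0,-0.001,0.006,0.062],[0,0,0,0,0,0,0.06]]]'
python3 -m creep '[[[0,0,0,0,0,0,0.044],[0,0,0,0,0,0,0.044],[0,0,0,0,0,0,0.044],[0,0,0,0,0,0,0.044]]]' 50
python3 -c "
from h import *
go(.5115,.454,.0715,86.4)
c=cam('wrist')
cv2.imwrite('pics/w10z.png',cv2.resize(c['color'][180:310,170:340,::-1],None,fx=4.5,fy=4.5,interpolation=cv2.INTER_CUBIC))"
```

```text
t: 15.78
eef_pos: [0.5122, 0.4546, 0.0706]
tool_rot: [-0.0, 0.729, 0.685, 0.0]
contact_force: [0.6, -0.5, 0.1]
gripper_width: 0.699
t: 16.12
eef_pos: [0.5129, 0.4551, 0.0721]
tool_rot: [-0.0, 0.729, 0.685, 0.001]
contact_force: [0.4, -0.1, -1.7]
gripper_width: 0.57
t16.12 pos [0.5129 0.4551 0.0721] turn [ 0.0009 -0.002   0.0006] rows 1 shift [-0.0012 -0.0013  0.0006] rows 1 per [-0.0012 -0.0013  0.0006] F [ 0.4 -0.1 -1.7] w 0.0486
```

View pics/w10z.png

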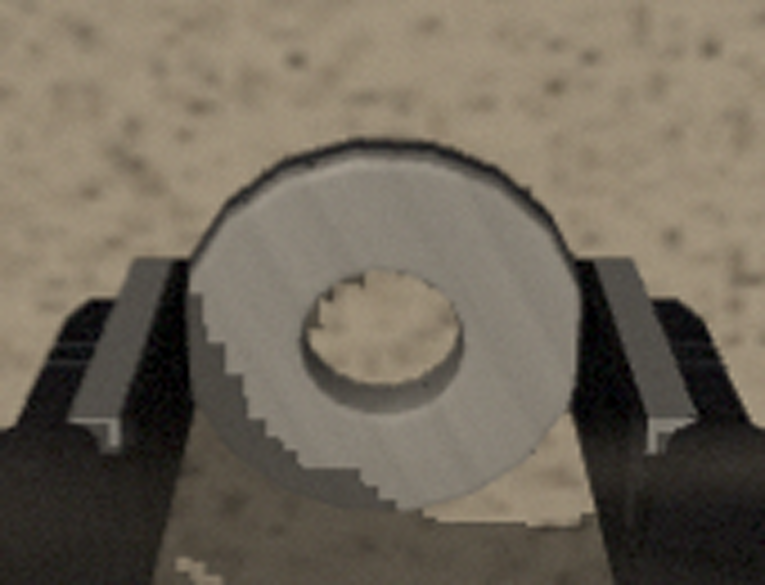

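```bash
cat >> h.py <<'E'
def bore(c,px,dz):
    """bore centre px -> position rel. TCP in tool x,y given ring top height below TCP dz"""
    o,r=st(); p=o['eef_pos']; P=plane(c,px,p[2]-dz)[0]; t=r.inv().apply(P-p); print('bore world',P.round(4),'tool',t.round(4)); return t
def tcp_for(t,yawdeg,post=(.5365,-.1313)):
    a=np.radians(yawdeg); X=np.array([np.cos(a),np.sin(a)]); Y=np.array([X[1],-X[0]])
    print('TCP target xy',(np.array(post)-t[0]*X-t[1]*Y).round(4))
E
python3 -c "
from h import *
c=cam('wrist'); t=bore(c,[(254.6,255.0)],.0641); tcp_for(t,86.4)"
python3 -m creep '[[[0,0,0,0,0,-0.02,0.044],[0,0,0,0,-0.01,-0.035,0.044],[0,0,0,-0.02,-0.01,-0.03,0.044],[0,0,0,-0.03,-0.01,-0.03,0.044],[0,0,0,-0.035,-0.012,-0.025,0.044],[0,0,0,-0.038,-0.012,-0.02,0.044],[0,0,0,-0.038,-0.012,-0.02,0.044],[0,0,0,-0.038,-0.012,-0.01,0.044]]]' 50
python3 -c "
from h import *
go(.415,.22,.28,86.4); go(.415,.02,.28,86.4)"
```

```text
bore world [0.5124 0.4541 0.0079] tool [-0.0011 -0.0004  0.0641]
TCP target xy [ 0.5369 -0.1302]
t: 16.88
eef_pos: [0.4223, 0.2707, 0.2592]
tool_rot: [-0.001, 0.725, 0.689, 0.0]
contact_force: [0.5, -0.5, -0.1]
gripper_width: 0.567
t16.88 pos [0.4223 0.2707 0.2592] turn [-0.0016 -0.0021  0.0115] rows 1 shift [-0.051  -0.0041 -0.0208] rows 2 per [-0.0255 -0.002  -0.0104] F [ 0.5 -0.5 -0.1] w 0.0484
t16.88 pos [0.4223 0.2707 0.2592] turn [-0.0016 -0.0021  0.0115] rows 1 shift [-0.2506  0.0085 -0.0208] rows 7 per [-0.0358  0.0012 -0.003 ] F [ 0.5 -0.5 -0.1] w 0.0484
```

```bash
python3 -m creep '[[[0,0,0.01,-0.037,0,-0.006,0.044],[0,0,0,-0.038,0,-0.006,0.044],[0,0,0,-0.038,0,-0.006,0.044],[0,0,0,-0.038,0,-0.004,0.044],[0,0,0,-0.038,0.002,0,0.044],[0,0,0,-0.038,0.004,0,0.044],[0,0,0,-0.038,0.01,0,0.044],[0,0,0,-0.036,0.02,0,0.044],[0,0,0,-0.03,0.026,0.004,0.044],[0,0,0,-0.024,0.028,0.01,0.044]]]' 50
python3 -c "
from h import *
go(.5369,-.1302,.2,86.4)"
```

```text
t: 17.72
eef_pos: [0.4826, -0.1074, 0.2719]
tool_rot: [-0.003, 0.728, 0.686, 0.008]
contact_force: [0.9, 1.0, 0.4]
gripper_width: 0.575
t17.72 pos [ 0.4826 -0.1074  0.2719] turn [ 0.0073 -0.0159  0.0037] rows 1 shift [-0.0193  0.0557  0.0719] rows 3 per [-0.0064  0.0186  0.024 ] F [0.9 1.  0.4] w 0.0491
```

```bash
python3 -m creep '[[[0.007,-0.015,0.003,-0.004,0.018,0.015,0.044],[0,0,0,-0.002,0.018,0.02,0.044],[0,0,0,0,0.01,0.02,0.044],[0,0,0,0,0,0.008,0.044],[0,0,0,0,0,0,0.044]]]' 50
python3 -c "
from h import *
go(.5369,-.1302,.2,86.4)"
```

```text
t: 18.13
eef_pos: [0.534, -0.1266, 0.2066]
tool_rot: [0.004, 0.733, 0.68, 0.0]
contact_force: [-0.5, 0.7, -0.5]
gripper_width: 0.576
t18.13 pos [ 0.534  -0.1266  0.2066] turn [ 0.0059  0.0047 -0.0112] rows 1 shift [-0.0034  0.0032  0.0066] rows 1 per [-0.0034  0.0032  0.0066] F [-0.5  0.7 -0.5] w 0.0491
```

```bash
python3 -m creep '[[[0.006,0.005,-0.011,-0.0034,0.003,0.007,0.044],[0,0,0,0,0,0,0.044],[0,0,0,0,0,0,0.044]]]' 50
python3 -c "
from h import *
go(.5369,-.1302,.2,86.4)
c=cam('wrist')
cv2.imwrite('pics/w11z.png',cv2.resize(c['color'][180:310,170:340,::-1],None,fx=4.5,fy=4.5,interpolation=cv2.INTER_CUBIC))"
```

```text
t: 18.38
eef_pos: [0.535, -0.1296, 0.2005]
tool_rot: [-0.001, 0.729, 0.685, -0.0]
contact_force: [-0.4, 0.9, -0.9]
gripper_width: 0.569
t18.38 pos [ 0.535  -0.1296  0.2005] turn [-0.002  -0.0013  0.0001] rows 1 shift [-0.0005  0.0019  0.0005] rows 1 per [-0.0005  0.0019  0.0005] F [-0.4  0.9 -0.9] w 0.0486
```

View pics/w11z.png

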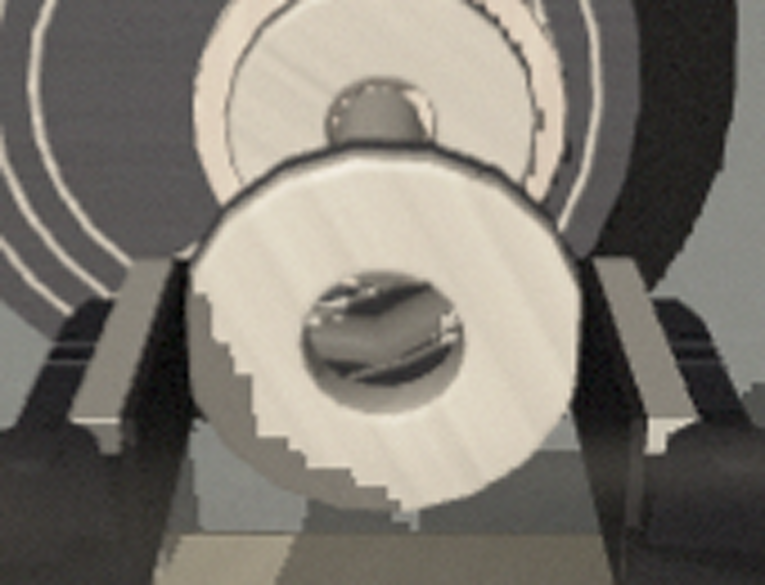

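```bash
python3 -m creep '[[[0,0,0,0,0.002,0.008,0.044],[0,0,0,0,0,0.008,0.044],[0,0,0,0,0,0.008,0.044]]]' 50
python3 -c "
from h import *
go(.5369,-.1302,.132,86.4)"
```

```text
t: 18.68
eef_pos: [0.5381, -0.129, 0.1788]
tool_rot: [0.001, 0.729, 0.685, 0.003]
contact_force: [0.3, 0.0, -1.0]
gripper_width: 0.568
t18.68 pos [ 0.5381 -0.129   0.1788] turn [ 0.005  -0.0025  0.0008] rows 1 shift [-0.0013 -0.0011  0.0468] rows 2 per [-0.0007 -0.0006  0.0234] F [ 0.3  0.  -1. ] w 0.0485
```

```bash
python3 -m creep '[[[0.004,-0.002,0,-0.001,-0.001,0.008,0.044],[0,0,0,0,0,0.01,0.044],[0,0,0,0,0,0.01,0.044],[0,0,0,0,0,0.006,0.044]]]' 50
python3 -c "
from h import *
go(.5369,-.1302,.132,86.4)"
```

```text
t: 19.02
eef_pos: [0.5363, -0.1292, 0.1406]
tool_rot: [-0.0, 0.728, 0.685, 0.0]
contact_force: [-0.6, 0.3, -0.7]
gripper_width: 0.573
t19.02 pos [ 0.5363 -0.1292  0.1406] turn [-0.0004 -0.0006  0.0015] rows 1 shift [-0.001   0.0007  0.0086] rows 1 per [-0.001   0.0007  0.0086] F [-0.6  0.3 -0.7] w 0.049
```

```bash
python3 -m creep '[[[0,0,0,0,0,0.004,0.044],[0,0,0,0,0,0.003,0.044],[0,0,0,0,0,0.001,0.044]]]' 50
python3 -c "
from h import *
go(.5369,-.1302,.132,86.4)"
```

```text
t: 19.27
eef_pos: [0.5362, -0.1295, 0.1313]
tool_rot: [-0.001, 0.729, 0.685, -0.0]
contact_force: [-9.3, 4.1, 34.6]
gripper_width: 0.572
t19.27 pos [ 0.5362 -0.1295  0.1313] turn [-0.0026 -0.0014  0.0008] rows 1 shift [-0.0006  0.0008 -0.0007] rows 1 per [-0.0006  0.0008 -0.0007] F [-9.3  4.1 34.6] w 0.0488
```

```bash
python3 -m creep '[[[0,0,0,0,0,-0.001,0.044]]]' 50
python3 -m creep '[[[0,0,0,0,0,0,0.07],[0,0,0,0,0,0,0.07],[0,0,0,0,0,-0.004,0.07],[0,0,0,0,0,-0.02,0.07],[0,0,0,0,0,-0.03,0.07]]]' 50
python3 -c "
from h import *
c=cam('wrist','w12.png')
go(.5373,-.1300,.126,86.4)"
```

```text
t: 19.35
eef_pos: [0.5363, -0.1296, 0.1326]
tool_rot: [-0.002, 0.729, 0.685, -0.0]
contact_force: [-0.7, -0.1, -0.4]
gripper_width: 0.576
t: 19.77
eef_pos: [0.5338, -0.1292, 0.1835]
tool_rot: [-0.005, 0.729, 0.685, -0.003]
contact_force: [0.9, 0.7, 0.1]
gripper_width: 0.827
t19.82 pos [ 0.5366 -0.1303  0.1895] turn [-0.0032 -0.0017 -0.0006] rows 1 shift [0.0004 0.0006 0.0635] rows 2 per [0.0002 0.0003 0.0317] F [ 1.5 -1.5  3.4] w 0.0702
```

View pics/w12.png

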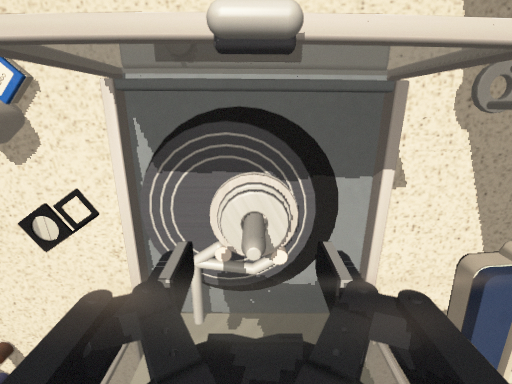

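The view shows the 58 and 52 mm rings stacked on the post. Next is weight_4 (46 mm).

```bash
python3 -m creep '[[[0,0,0,0.005,-0.01,-0.04,0.0854],[0,0,0,0.02,-0.03,-0.03,0.0854],[0,0,0,0.03,-0.03,-0.02,0.0854],[0,0,0,0.036,-0.032,-0.01,0.0854],[0,0,0,0.04,-0.02,0,0.0854],[0,0,0,0.04,-0.005,0,0.0854],[0,0,0,0.04,0,0,0.0854],[0,0,0,0.04,0,0,0.0854],[0,0,0,0.04,0,0,0.0854],[0,0,-0.01,0.04,0,0.005,0.0854],[0,0,0,0.04,0,0.01,0.0854],[0,0,0,0.04,0,0.015,0.0854],[0,0,0,0.04,0,0.015,0.0854],[0,0,0,0.03,0,0.015,0.0854]]]' 50
python3 -c "
from h import *
go(.41,.397,.18,86.4)"
```

```text
t: 20.98
eef_pos: [0.4524, 0.3518, 0.2352]
tool_rot: [0.0, 0.731, 0.682, 0.011]
contact_force: [0.7, -0.1, 0.2]
gripper_width: 0.996
t20.98 pos [0.4524 0.3518 0.2352] turn [ 0.0158 -0.0162 -0.0068] rows 1 shift [ 0.0425 -0.0452  0.0552] rows 3 per [ 0.0142 -0.0151  0.0184] F [ 0.7 -0.1  0.2] w 0.0851
```

```bash
python3 -m creep '[[[0.015,-0.016,-0.007,0.015,-0.016,0.018,0.0854],[0,0,0,0.015,-0.016,0.018,0.0854],[0,0,0,0.01,-0.01,0.018,0.0854],[0,0,0,0,0,0,0.0854],[0,0,0,0,0,0,0.0854]]]' 50
python3 -c "
from h import *
c=cam('wrist')
for r in rings(c,guess=[(.4217,.3988,0),(.4525,.199,0)]): print(r)
go(.4217,.3988,.0715,86.4)"
```

```text
t: 21.4
eef_pos: [0.41, 0.4059, 0.1764]
tool_rot: [-0.0, 0.725, 0.689, 0.001]
contact_force: [1.6, -0.7, -0.3]
gripper_width: 0.999
(array([0.4156, 0.4054]), np.float64(54.4), 46, np.float64(2.56))
(array([0.451 , 0.2005]), np.float64(42.4), 45, np.float64(0.36))
t21.45 pos [0.4098 0.4057 0.1765] turn [ 0.0002 -0.0015  0.0111] rows 1 shift [-0.0061  0.0123  0.105 ] rows 3 per [-0.002   0.0041  0.035 ] F [-1.   0.2 -0.2] w 0.0852
```

Weight_4's fit is poor (54 mm, 2.6 mm residual), so I'll check the image.

```bash
python3 -c "
from h import *
c=cam('wrist','w13.png')
print(proj(c,[[.4217,.3988,.008],[.4156,.4054,.008]]))"
```

```text
[[248.95511457 207.86670298]
 [255.6236817  201.46081084]]
```

View pics/w13.png

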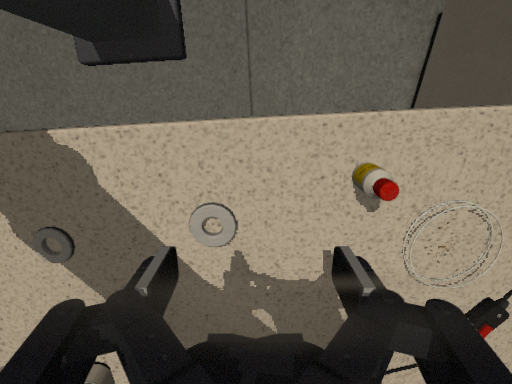

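Weight_4 has been knocked aside and now sits at (213,225). Re-measuring.

```bash
python3 -c "
from h import *
c=cam('wrist')
r=rings(c,guess=[(213,225)])[0]; print(r)
go(r[0][0],r[0][1],.0715,86.4)"
```

```text
(array([0.4379, 0.3629]), np.float64(47.7), 68, np.float64(0.18))
t21.55 pos [0.4113 0.405  0.1777] turn [ 0.002  -0.003   0.0086] rows 1 shift [-0.0403  0.0292  0.1062] rows 3 per [-0.0134  0.0097  0.0354] F [ 1.1 -0.2  0.8] w 0.0858
```

```bash
python3 -m creep '[[[0.002,-0.003,0.008,-0.02,0.015,0.005,0.066],[0,0,0,-0.02,0.014,0.02,0.064],[0,0,0,0,0,0.03,0.06],[0,0,0,0,0,0.02,0.06],[0,0,0,0,0,0.005,0.06]]]'
python3 -c "
from h import *
c=cam('wrist');print(rings(c,guess=[(.4379,.3629,0)],aa=(110,270)))
go(.4379,.3629,.0715,86.4)"
```

```text
t: 21.97
eef_pos: [0.4488, 0.3597, 0.1053]
tool_rot: [0.001, 0.732, 0.681, 0.01]
contact_force: [0.4, -1.0, -0.1]
gripper_width: 0.704
[(array([0.4374, 0.3619]), np.float64(46.1), 32, np.float64(0.01))]
t22.02 pos [0.4489 0.3599 0.1056] turn [ 0.0145 -0.0127 -0.0094] rows 1 shift [ 0.0024 -0.0112  0.0341] rows 1 per [ 0.0024 -0.0112  0.0341] F [ 0.2 -0.4 -0.5] w 0.0602
```

```bash
python3 -m creep '[[[0.014,-0.012,-0.009,0.002,-0.011,0.005,0.06],[0,0,0,0,0,0.01,0.058],[0,0,0,0,0,0.01,0.056],[0,0,0,0,0,0.003,0.056]]]'
python3 -c "
from h import *
go(.4377,.3625,.0715,86.4)"
```

```text
t: 22.35
eef_pos: [0.4398, 0.3644, 0.0805]
tool_rot: [-0.0, 0.729, 0.684, 0.003]
contact_force: [-0.4, 0.4, -1.0]
gripper_width: 0.652
t22.35 pos [0.4398 0.3644 0.0805] turn [ 0.004  -0.0056 -0.0008] rows 1 shift [-0.0021 -0.002   0.009 ] rows 1 per [-0.0021 -0.002   0.009 ] F [-0.4  0.4 -1. ] w 0.0557
```

```bash
python3 -m creep '[[[0.004,-0.005,0,-0.002,-0.002,0.005,0.056],[0,0,0,0,0,0.002,0.055]]]'
python3 -m creep '[[[0,0,0,0,0,0,0.038],[0,0,0,0,0,0,0.038],[0,0,0,0,0,0,0.038],[0,0,0,0,0,0,0.038]]]' 50
python3 -c "
from h import *
go(.4377,.3625,.0715,86.4)
c=cam('wrist')
cv2.imwrite('pics/w14z.png',cv2.resize(c['color'][180:310,170:340,::-1],None,fx=4.5,fy=4.5,interpolation=cv2.INTER_CUBIC))"
```

```text
t: 22.52
eef_pos: [0.4373, 0.3633, 0.0729]
tool_rot: [-0.0, 0.729, 0.685, 0.0]
contact_force: [0.2, -0.4, -0.2]
gripper_width: 0.645
t: 22.85
eef_pos: [0.4374, 0.3635, 0.0738]
tool_rot: [-0.0, 0.729, 0.685, 0.0]
contact_force: [-0.2, -0.4, -0.1]
gripper_width: 0.503
t22.85 pos [0.4374 0.3635 0.0738] turn [-0.0002 -0.0009  0.0005] rows 1 shift [-0.001   0.0003  0.0023] rows 1 per [-0.001   0.0003  0.0023] F [-0.2 -0.4 -0.1] w 0.043
```

View pics/w14z.png

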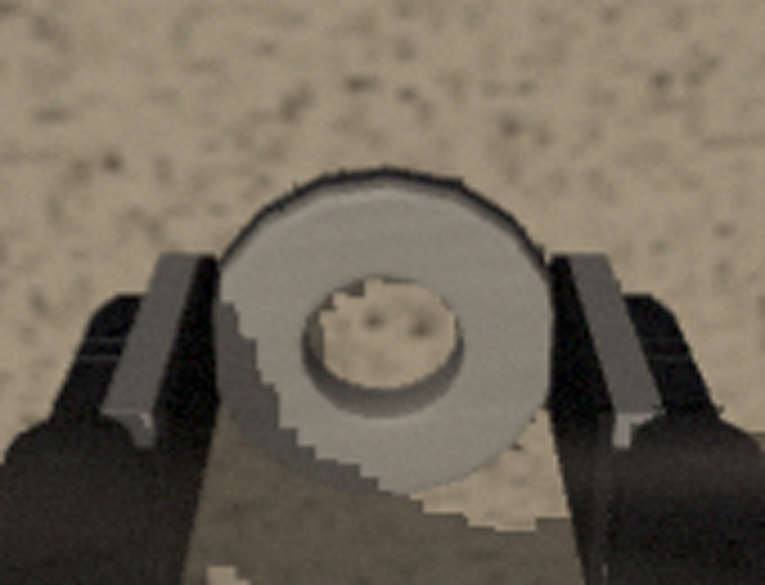

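```bash
python3 -c "
from h import *
c=cam('wrist'); t=bore(c,[(254.7,256.7)],.0658); tcp_for(t,86.4)"
python3 -m creep '[[[0,0,0,0,0,-0.02,0.038],[0,0,0,0,-0.004,-0.035,0.038],[0,0,0,-0.02,-0.004,-0.03,0.038],[0,0,0,-0.03,-0.004,-0.03,0.038],[0,0,0,-0.035,-0.004,-0.03,0.038],[0,0,0,-0.038,-0.004,-0.025,0.038],[0,0,0,-0.038,0,-0.02,0.038],[0,0,0,-0.038,0,-0.01,0.038]]]' 50
python3 -c "
from h import *
go(.415,.02,.28,86.4)"
```

```text
bore world [0.4391 0.3624 0.0079] tool [-0.0011  0.0018  0.0658]
TCP target xy [ 0.5348 -0.1301]
t: 23.62
eef_pos: [0.4047, 0.1764, 0.2721]
tool_rot: [-0.001, 0.724, 0.69, -0.0]
contact_force: [-0.0, -0.1, -0.4]
gripper_width: 0.5
t23.62 pos [0.4047 0.1764 0.2721] turn [-0.0017 -0.0006  0.0156] rows 1 shift [-0.1554  0.0201 -0.0079] rows 4 per [-0.0389  0.005  -0.002 ] F [-0.  -0.1 -0.4] w 0.0427
```

```bash
python3 -m creep '[[[0,0,0.015,-0.038,0,-0.004,0.038],[0,0,0,-0.038,0,-0.002,0.038],[0,0,0,-0.038,0.002,0,0.038],[0,0,0,-0.038,0.005,0,0.038],[0,0,0,-0.038,0.015,0,0.038],[0,0,0,-0.036,0.022,0.004,0.038],[0,0,0,-0.03,0.03,0.01,0.038],[0,0,0,-0.02,0.03,0.015,0.038],[0,0,0,-0.01,0.025,0.02,0.038],[0,0,0,0,0.012,0.015,0.038],[0,0,0,0,0,0,0.038]]]' 50
python3 -c "
from h import *
go(.5348,-.1301,.2,86.4)"
```

```text
t: 24.53
eef_pos: [0.5275, -0.1374, 0.2177]
tool_rot: [0.002, 0.732, 0.681, 0.009]
contact_force: [-0.6, 0.4, -0.7]
gripper_width: 0.497
t24.53 pos [ 0.5275 -0.1374  0.2177] turn [ 0.0151 -0.0104 -0.0084] rows 1 shift [0.0077 0.0069 0.0177] rows 1 per [0.0077 0.0069 0.0177] F [-0.6  0.4 -0.7] w 0.0424
```

```bash
python3 -m creep '[[[0.015,-0.01,-0.008,0.008,0.007,0.01,0.038],[0,0,0,0,0,0.006,0.038],[0,0,0,0,0,0,0.038]]]' 50
python3 -c "
from h import *
go(.5348,-.1301,.2,86.4)
c=cam('wrist')
cv2.imwrite('pics/w15z.png',cv2.resize(c['color'][180:310,170:340,::-1],None,fx=4.5,fy=4.5,interpolation=cv2.INTER_CUBIC))
t=bore(c,[(254.7,256.7)],.0658); tcp_for(t,86.4)"
```

```text
t: 24.78
eef_pos: [0.534, -0.131, 0.201]
tool_rot: [-0.001, 0.73, 0.684, -0.001]
contact_force: [0.2, -0.1, -1.2]
gripper_width: 0.502
t24.78 pos [ 0.534 -0.131  0.201] turn [-0.0028  0.001  -0.0025] rows 1 shift [0.001  0.0008 0.001 ] rows 1 per [0.001  0.0008 0.001 ] F [ 0.2 -0.1 -1.2] w 0.0429
bore world [ 0.5351 -0.1323  0.1356] tool [-0.0017  0.001   0.0658]
TCP target xy [ 0.5356 -0.1295]
```

View pics/w15z.png

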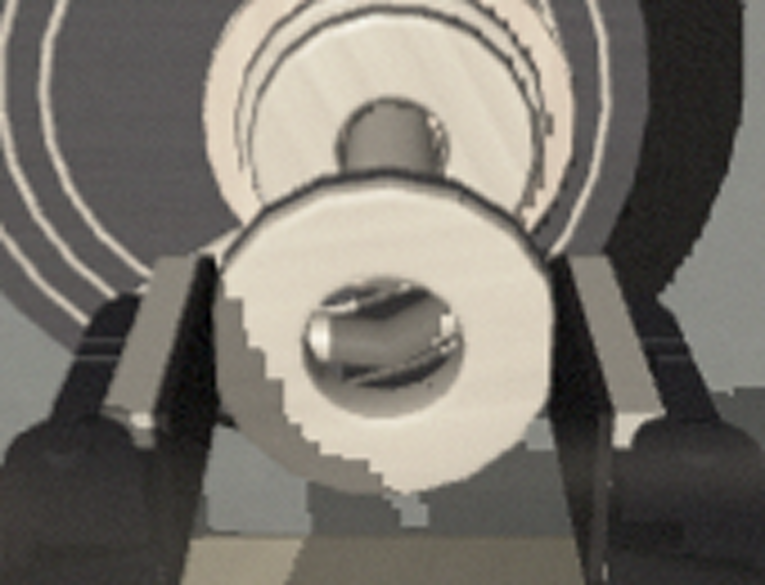

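```bash
python3 -m creep '[[[0,0,0,0.0012,0.001,0.008,0.038],[0,0,0,0,0,0.008,0.038],[0,0,0,0,0,0.006,0.038]]]' 50
python3 -c "
from h import *
go(.5353,-.1298,.142,86.4)"
```

```text
t: 25.08
eef_pos: [0.5351, -0.1292, 0.1811]
tool_rot: [0.001, 0.73, 0.684, 0.002]
contact_force: [0.4, 0.1, -0.5]
gripper_width: 0.501
t25.08 pos [ 0.5351 -0.1292  0.1811] turn [ 0.0031 -0.0013 -0.0019] rows 1 shift [-0.0006  0.0002  0.0391] rows 1 per [-0.0006  0.0002  0.0391] F [ 0.4  0.1 -0.5] w 0.0428
```

```bash
python3 -m creep '[[[0.002,0,0,-0.0006,0,0.008,0.038],[0,0,0,0,0,0.009,0.038],[0,0,0,0,0,0.009,0.038],[0,0,0,0,0,0.004,0.038]]]' 50
python3 -c "
from h import *
go(.5353,-.1298,.142,86.4)"
```

```text
t: 25.42
eef_pos: [0.5341, -0.1297, 0.148]
tool_rot: [-0.0, 0.73, 0.684, 0.001]
contact_force: [-1.0, -0.7, 0.1]
gripper_width: 0.504
t25.42 pos [ 0.5341 -0.1297  0.148 ] turn [ 0.001  -0.0021 -0.0022] rows 1 shift [-0.0001  0.0012  0.006 ] rows 1 per [-0.0001  0.0012  0.006 ] F [-1.  -0.7  0.1] w 0.043
```

```bash
python3 -m creep '[[[0,0,0,0,0.001,0.003,0.038],[0,0,0,0,0,0.002,0.038],[0,0,0,0,0,0,0.038]]]' 50
python3 -c "
from h import *
go(.5353,-.1298,.142,86.4)"
```

```text
t: 25.67
eef_pos: [0.5346, -0.1299, 0.1412]
tool_rot: [-0.001, 0.73, 0.684, 0.0]
contact_force: [-2.3, 2.3, 8.1]
gripper_width: 0.501
t25.67 pos [ 0.5346 -0.1299  0.1412] turn [-0.0015 -0.0024 -0.0027] rows 1 shift [ 0.0001  0.0007 -0.0008] rows 1 per [ 0.0001  0.0007 -0.0008] F [-2.3  2.3  8.1] w 0.0428
```

```bash
python3 -m creep '[[[0,0,0,0,0,0,0.066],[0,0,0,0,0,0,0.066],[0,0,0,0,0,-0.004,0.066],[0,0,0,0,0,-0.02,0.066],[0,0,0,0,0,-0.03,0.066]]]' 50
python3 -c "
from h import *
c=cam('wrist','w16.png')"
```

```text
t: 26.08
eef_pos: [0.5325, -0.1295, 0.1926]
tool_rot: [-0.004, 0.73, 0.684, -0.003]
contact_force: [0.9, -0.6, 0.2]
gripper_width: 0.776
```

View pics/w16.png

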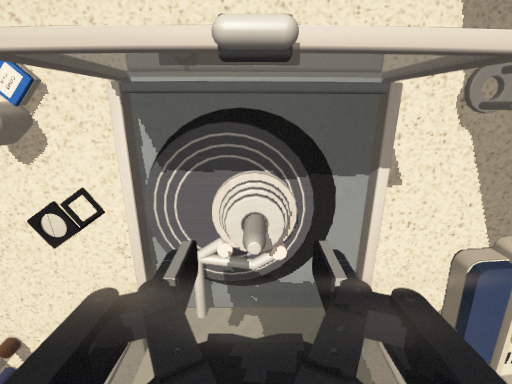

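```bash
python3 -m creep '[[[0,0,0,0.005,-0.01,-0.04,0.0854],[0,0,0,0.02,-0.03,-0.03,0.0854],[0,0,0,0.03,-0.032,-0.02,0.0854],[0,0,0,0.036,-0.036,-0.01,0.0854],[0,0,0,0.04,-0.024,0,0.0854],[0,0,0,0.04,-0.01,0,0.0854],[0,0,0,0.04,0,0.01,0.0854],[0,0,0,0.04,0,0.02,0.0854],[0,0,0,0.04,0,0.025,0.0854],[0,0,0,0.03,0,0.025,0.0854],[0,0,0,0,0,0.005,0.0854],[0,0,0,0,0,0,0.0854]]]' 50
python3 -c "
from h import *
go(.43,.2,.18,86.4)
c=cam('wrist','w17.png')
for r in rings(c,guess=[(.4525,.199,0)]): print(r)
"
```

```text
t: 27.13
eef_pos: [0.4316, 0.1862, 0.2166]
tool_rot: [0.002, 0.732, 0.681, 0.013]
contact_force: [0.1, -0.4, 1.1]
gripper_width: 0.998
t27.13 pos [0.4316 0.1862 0.2166] turn [ 0.0203 -0.0166 -0.0096] rows 1 shift [ 0.0137 -0.0025  0.0366] rows 1 per [ 0.0137 -0.0025  0.0366] F [ 0.1 -0.4  1.1] w 0.0852
(array([0.4517, 0.197 ]), np.float64(41.3), 54, np.float64(0.26))
```

View pics/w17.png

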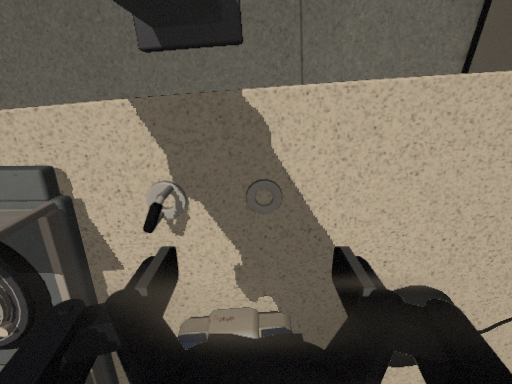

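```bash
python3 -m creep '[[[0.02,-0.016,-0.01,0.01,0.01,0.025,0.06],[0,0,0,0,0.008,0.03,0.06],[0,0,0,0,0,0.03,0.055],[0,0,0,0,0,0.015,0.055],[0,0,0,0,0,0.005,0.055]]]' 50
python3 -c "
from h import *
c=cam('wrist')
print(rings(c,guess=[(.4517,.197,0)],aa=(110,270),r1=.026))
go(.4517,.197,.0735,86.4)
cv2.imwrite('pics/w18z.png',cv2.resize(c['color'][140:310,150:360,::-1],None,fx=3.5,fy=3.5,interpolation=cv2.INTER_CUBIC))
"
```

```text
t: 27.6
eef_pos: [0.4576, 0.193, 0.1165]
tool_rot: [0.001, 0.731, 0.682, 0.008]
contact_force: [-0.8, 0.2, -0.1]
gripper_width: 0.644
[(array([0.4512, 0.197 ]), np.float64(40.0), 32, np.float64(0.0))]
t27.65 pos [0.4574 0.1927 0.1164] turn [ 0.0113 -0.0093 -0.0063] rows 1 shift [ 0.0039 -0.0059  0.0429] rows 2 per [ 0.002  -0.003   0.0215] F [ 0.  -0.3 -0.4] w 0.055
```

View pics/w18z.png

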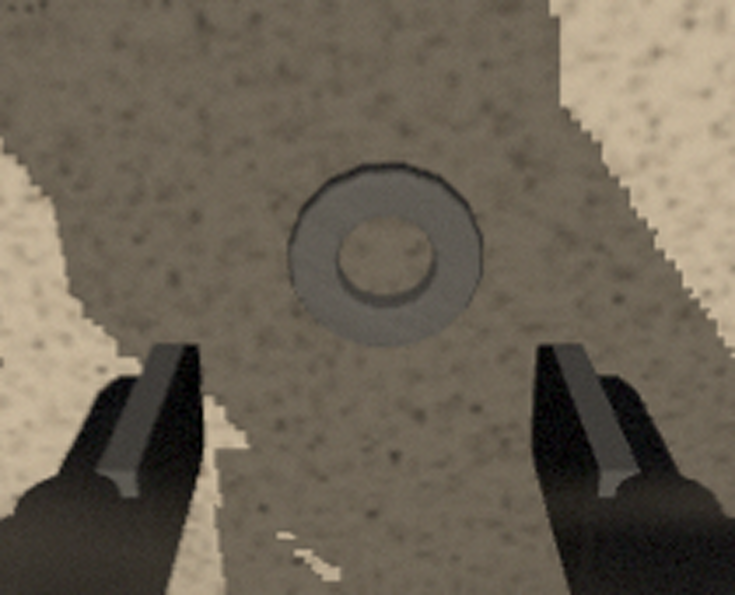

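```bash
python3 -m creep '[[[0.011,-0.009,-0.006,0.004,-0.006,0.008,0.052],[0,0,0,0,0,0.014,0.052],[0,0,0,0,0,0.012,0.052],[0,0,0,0,0,0.002,0.052],[0,0,0,0,0,0,0.052]]]' 50
python3 -c "
from h import *
go(.4517,.197,.0735,86.4)"
```

```text
t: 28.07
eef_pos: [0.4538, 0.1972, 0.0838]
tool_rot: [0.0, 0.73, 0.683, 0.003]
contact_force: [0.5, 0.2, -0.6]
gripper_width: 0.611
t28.07 pos [0.4538 0.1972 0.0838] turn [ 0.0048 -0.004  -0.0031] rows 1 shift [-0.0003 -0.0021  0.0103] rows 1 per [-0.0003 -0.0021  0.0103] F [ 0.5  0.2 -0.6] w 0.0521
```

```bash
python3 -m creep '[[[0.004,-0.004,-0.003,0,-0.002,0.006,0.05],[0,0,0,0,0,0.003,0.05]]]'
python3 -m creep '[[[0,0,0,0,0,0,0.032],[0,0,0,0,0,0,0.032],[0,0,0,0,0,0,0.032],[0,0,0,0,0,0,0.032]]]' 50
python3 -c "
from h import *
go(.4517,.197,.0735,86.4)
c=cam('wrist')
cv2.imwrite('pics/w19z.png',cv2.resize(c['color'][180:310,170:340,::-1],None,fx=4.5,fy=4.5,interpolation=cv2.INTER_CUBIC))"
```

```text
t: 28.23
eef_pos: [0.4524, 0.1978, 0.0758]
tool_rot: [0.0, 0.729, 0.685, 0.001]
contact_force: [-0.5, -0.4, 0.4]
gripper_width: 0.586
t: 28.57
eef_pos: [0.4526, 0.198, 0.0769]
tool_rot: [0.0, 0.729, 0.685, 0.002]
contact_force: [0.3, 0.5, -0.1]
gripper_width: 0.422
t28.57 pos [0.4526 0.198  0.0769] turn [ 0.0025 -0.002  -0.    ] rows 1 shift [-0.001  -0.0009  0.0034] rows 1 per [-0.001  -0.0009  0.0034] F [ 0.3  0.5 -0.1] w 0.0361
```

View pics/w19z.png

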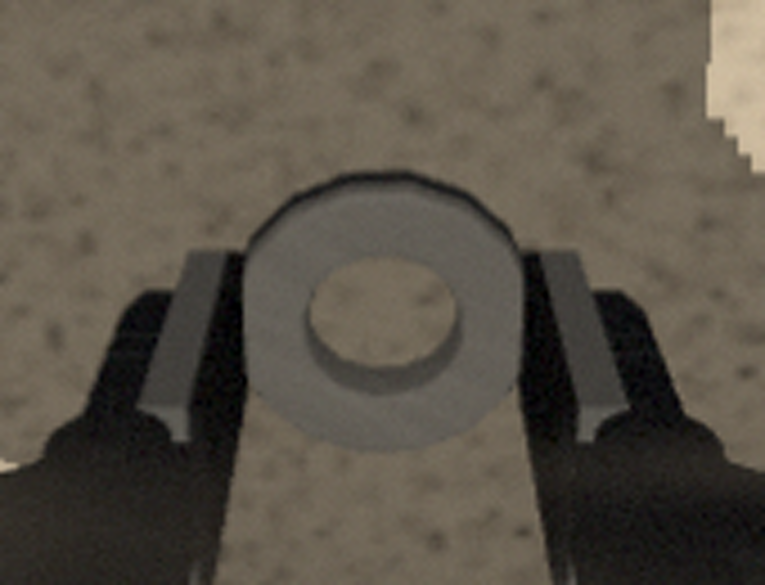

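Only about 3 mm of the ring is gripped, so I'll regrip slightly lower.

```bash
python3 -m creep '[[[0,0,0,0,0,0,0.05],[0,0,0,0,0,0,0.05],[0,0,0,0,0,0.0035,0.05]]]' 50
python3 -m creep '[[[0,0,0,0,0,0,0.032],[0,0,0,0,0,0,0.032],[0,0,0,0,0,0,0.032],[0,0,0,0,0,0,0.032]]]' 50
python3 -c "
from h import *
go(.4517,.197,.0735,86.4)
c=cam('wrist')
cv2.imwrite('pics/w20z.png',cv2.resize(c['color'][180:310,170:340,::-1],None,fx=4.5,fy=4.5,interpolation=cv2.INTER_CUBIC))"
```

```text
t: 28.87
eef_pos: [0.4531, 0.1983, 0.0739]
tool_rot: [0.0, 0.729, 0.685, 0.002]
contact_force: [-0.2, 0.6, -0.1]
gripper_width: 0.584
t: 29.2
eef_pos: [0.4529, 0.1982, 0.074]
tool_rot: [-0.0, 0.729, 0.684, 0.002]
contact_force: [0.9, 0.7, 0.2]
gripper_width: 0.426
t29.20 pos [0.4529 0.1982 0.074 ] turn [ 0.0024 -0.0031 -0.0003] rows 1 shift [-0.0013 -0.0011  0.0005] rows 1 per [-0.0013 -0.0011  0.0005] F [0.9 0.7 0.2] w 0.0364
```

View pics/w20z.png

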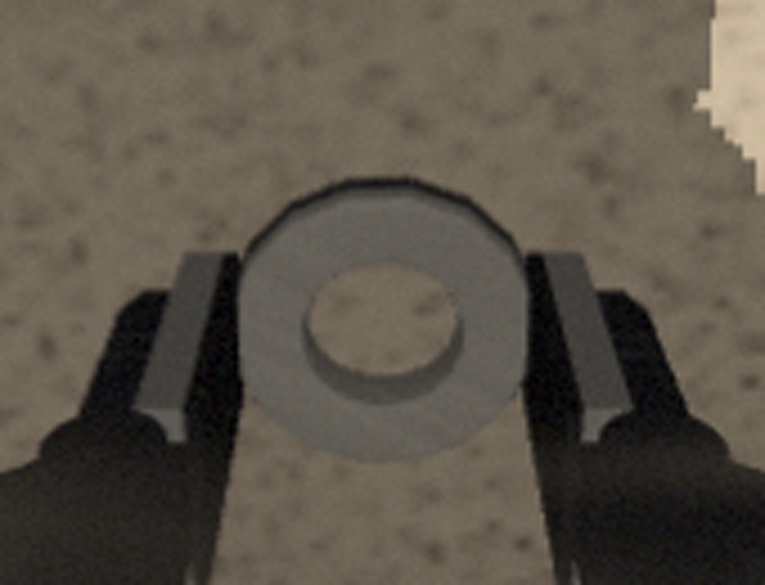

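```bash
python3 -c "
from h import *
c=cam('wrist'); t=bore(c,[(254.6,253.5)],.066); tcp_for(t,86.4)"
python3 -m creep '[[[0,0,0,0,0,-0.02,0.032],[0,0,0,0,-0.01,-0.035,0.032],[0,0,0,0,-0.015,-0.035,0.032],[0,0,0,-0.01,-0.012,-0.035,0.032],[0,0,0,-0.03,0,-0.035,0.032],[0,0,0,-0.038,0.002,-0.025,0.032],[0,0,0,-0.038,0.002,-0.01,0.032],[0,0,0,-0.038,0.005,0,0.032]]]' 50
python3 -c "
from h import *
go(.535,-.13,.2,86.4)"
```

```text
bore world [0.4527 0.1973 0.008 ] tool [-0.0012 -0.0003  0.066 ]
TCP target xy [ 0.5369 -0.1302]
t: 29.97
eef_pos: [0.4142, 0.0535, 0.27]
tool_rot: [0.0, 0.724, 0.69, 0.001]
contact_force: [1.6, 0.9, -0.9]
gripper_width: 0.431
t29.97 pos [0.4142 0.0535 0.27  ] turn [ 0.0012 -0.0008  0.0159] rows 1 shift [-0.1755  0.1321  0.07  ] rows 6 per [-0.0293  0.022   0.0117] F [ 1.6  0.9 -0.9] w 0.0368
```

```bash
python3 -m creep '[[[0,0,0.015,-0.034,0.008,-0.005,0.032],[0,0,0,-0.036,0.015,-0.002,0.032],[0,0,0,-0.034,0.022,0.004,0.032],[0,0,0,-0.03,0.028,0.01,0.032],[0,0,0,-0.02,0.028,0.018,0.032],[0,0,0,-0.01,0.022,0.02,0.032],[0,0,0,0,0.01,0.015,0.032],[0,0,0,0,0,0,0.032]]]' 50
python3 -c "
from h import *
go(.5369,-.1302,.205,86.4)"
```

```text
t: 30.63
eef_pos: [0.5399, -0.1351, 0.2101]
tool_rot: [0.002, 0.731, 0.682, 0.006]
contact_force: [0.0, 0.9, -0.3]
gripper_width: 0.429
t30.63 pos [ 0.5399 -0.1351  0.2101] turn [ 0.0113 -0.005  -0.0067] rows 1 shift [ 0.0047 -0.0033  0.0051] rows 1 per [ 0.0047 -0.0033  0.0051] F [ 0.   0.9 -0.3] w 0.0366
```

```bash
python3 -m creep '[[[0.01,-0.005,-0.006,0.005,-0.003,0.005,0.032],[0,0,0,0,0,0.003,0.032],[0,0,0,0,0,0,0.032]]]' 50
python3 -c "
from h import *
go(.5369,-.1302,.15,86.4)
c=cam('wrist')
cv2.imwrite('pics/w21z.png',cv2.resize(c['color'][180:310,170:340,::-1],None,fx=4.5,fy=4.5,interpolation=cv2.INTER_CUBIC))
t=bore(c,[(254.6,253.5)],.066); tcp_for(t,86.4)"
```

```text
t: 30.88
eef_pos: [0.5354, -0.1295, 0.2011]
tool_rot: [-0.001, 0.729, 0.684, -0.001]
contact_force: [0.1, -0.7, -0.5]
gripper_width: 0.43
t30.88 pos [ 0.5354 -0.1295  0.2011] turn [-0.0029  0.0011 -0.001 ] rows 1 shift [-0.0006  0.0016  0.0511] rows 2 per [-0.0003  0.0008  0.0255] F [ 0.1 -0.7 -0.5] w 0.0367
bore world [ 0.5346 -0.1307  0.1353] tool [-0.0016 -0.0005  0.066 ]
TCP target xy [ 0.5371 -0.1297]
```

View pics/w21z.png

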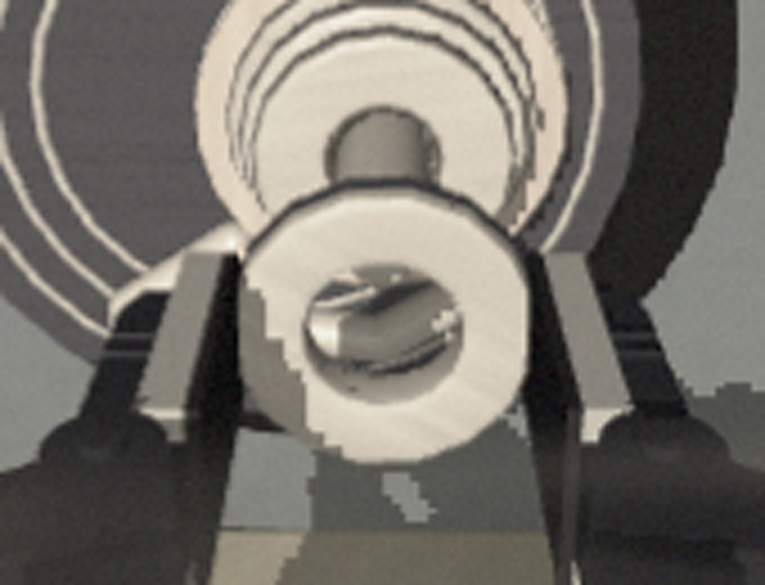

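```bash
python3 -m creep '[[[0,0,0,0,0.0016,0.008,0.032],[0,0,0,0,0,0.008,0.032],[0,0,0,0,0,0.006,0.032]]]' 50
python3 -c "
from h import *
go(.5370,-.13,.15,86.4)"
```

```text
t: 31.18
eef_pos: [0.5376, -0.1274, 0.1808]
tool_rot: [0.0, 0.728, 0.685, 0.001]
contact_force: [-0.1, -0.0, -0.4]
gripper_width: 0.425
t31.18 pos [ 0.5376 -0.1274  0.1808] turn [ 0.0027 -0.0016  0.0024] rows 1 shift [-0.0026 -0.0004  0.0308] rows 1 per [-0.0026 -0.0004  0.0308] F [-0.1 -0.  -0.4] w 0.0363
```

```bash
python3 -m creep '[[[0.002,-0.001,0.002,-0.0024,0,0.006,0.032],[0,0,0,0,0,0.008,0.032],[0,0,0,0,0,0.007,0.032],[0,0,0,0,0,0.003,0.032]]]' 50
python3 -c "
from h import *
go(.5370,-.13,.15,86.4)"
```

```text
t: 31.52
eef_pos: [0.5369, -0.1294, 0.1537]
tool_rot: [-0.0, 0.729, 0.685, 0.0]
contact_force: [-0.8, 0.5, -1.6]
gripper_width: 0.431
t31.52 pos [ 0.5369 -0.1294  0.1537] turn [-0.0002 -0.0011  0.0008] rows 1 shift [-0.0006  0.0002  0.0037] rows 1 per [-0.0006  0.0002  0.0037] F [-0.8  0.5 -1.6] w 0.0368
```

```bash
python3 -m creep '[[[0,0,0,0,0,0.002,0.032],[0,0,0,0,0,0.001,0.032],[0,0,0,0,0,0,0.032]]]' 50
python3 -c "
from h import *
go(.5370,-.13,.15,86.4)"
```

```text
t: 31.77
eef_pos: [0.5365, -0.1296, 0.15]
tool_rot: [-0.002, 0.729, 0.685, -0.0]
contact_force: [-1.1, 0.5, 3.5]
gripper_width: 0.432
t31.77 pos [ 0.5365 -0.1296  0.15  ] turn [-0.0023 -0.0021  0.    ] rows 1 shift [-0.0004  0.0006  0.    ] rows 1 per [-0.0004  0.0006  0.    ] F [-1.1  0.5  3.5] w 0.0369
```

```bash
python3 -m creep '[[[0,0,0,0,0,0.0006,0.032]]]' 50
python3 -m creep '[[[0,0,0,0,0,0,0.06],[0,0,0,0,0,0,0.06],[0,0,0,0,0,-0.004,0.06],[0,0,0,0,0,-0.02,0.06],[0,0,0,0,0,-0.03,0.06]]]' 50
python3 -c "
from h import *
c=cam('wrist','w22.png')"
```

```text
t: 31.85
eef_pos: [0.5365, -0.1297, 0.1499]
tool_rot: [-0.002, 0.729, 0.684, 0.0]
contact_force: [-3.5, 2.1, 10.5]
gripper_width: 0.429
t: 32.27
eef_pos: [0.5342, -0.1293, 0.2013]
tool_rot: [-0.005, 0.729, 0.684, -0.003]
contact_force: [0.5, -1.2, 0.9]
gripper_width: 0.703
```

View pics/w22.png

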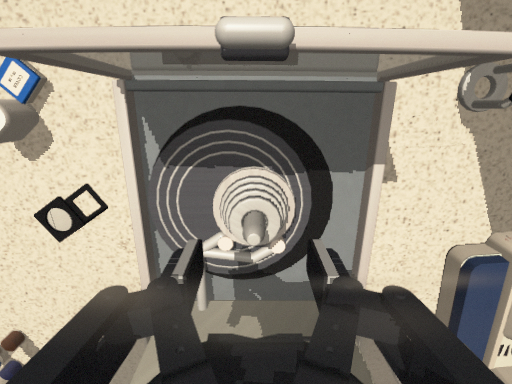

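All four rings are stacked in order of size. Next is the keeper.

```bash
python3 -m creep '[[[0,0,0,0.005,-0.01,-0.04,0.0854],[0,0,0,0.02,-0.03,-0.03,0.0854],[0,0,0,0.03,-0.032,-0.01,0.0854],[0,0,0,0.036,-0.032,0,0.0854],[0,0,0,0.04,-0.012,0,0.0854],[0,0,0,0.04,0,0,0.0854],[0,0,0,0.03,0,0,0.0854],[0,0,0,0.01,0,0.005,0.0854],[0,0,0,0,0,0,0.0854],[0,0,0,0,0,0,0.0854]]]' 50
python3 -c "
from h import *
go(.43,.1,.25,86.4)
c=cam('wrist','w23.png')
cv2.imwrite('pics/w23z.png',cv2.resize(c['color'][130:280,170:340,::-1],None,fx=4.5,fy=4,interpolation=cv2.INTER_CUBIC))
"
```

```text
t: 33.15
eef_pos: [0.4407, 0.0856, 0.2822]
tool_rot: [0.001, 0.731, 0.682, 0.006]
contact_force: [0.1, -0.3, 0.8]
gripper_width: 1.006
t33.15 pos [0.4407 0.0856 0.2822] turn [ 0.0092 -0.0069 -0.0071] rows 1 shift [ 0.0137 -0.0116  0.0322] rows 1 per [ 0.0137 -0.0116  0.0322] F [ 0.1 -0.3  0.8] w 0.0859
```

View pics/w23.png

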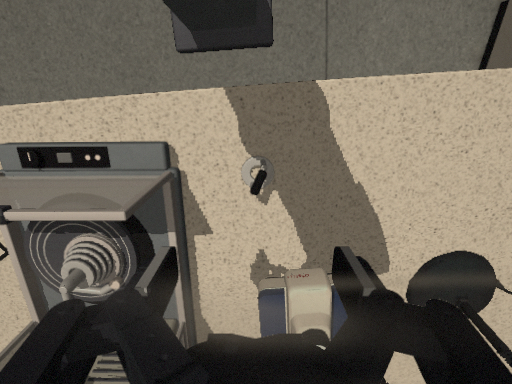

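View pics/w23z.png

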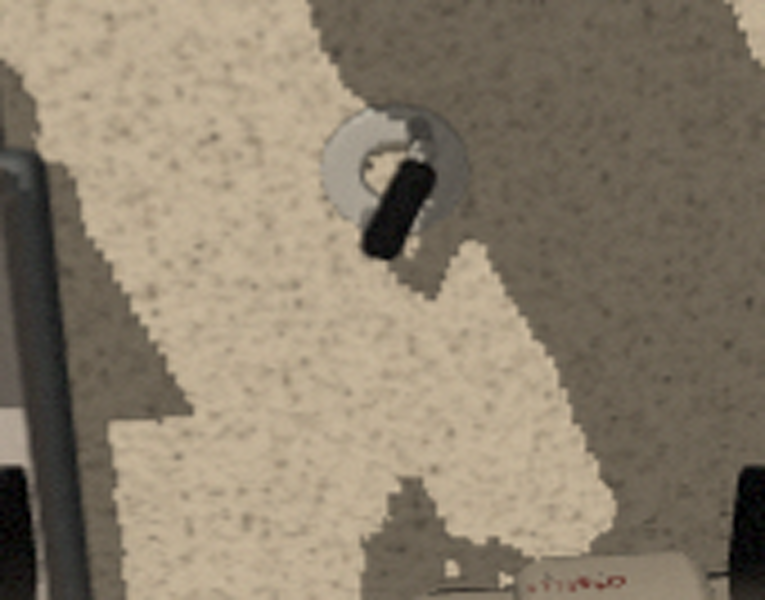

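```bash
cat >> h.py <<'E'
def grip(c,x0,x1,y0,y1,ztop=.056,thr=45):
    g=c['color'].max(2); m=np.zeros(g.shape,np.uint8); m[y0:y1,x0:x1]=(g[y0:y1,x0:x1]<thr)
    n,l,s,ce=cv2.connectedComponentsWithStats(m); i=1+np.argmax(s[1:,4]); 
    yy,xx=np.nonzero(l==i); P=plane(c,np.c_[xx,yy],ztop)[:,:2]
    (cx,cy),(w,h),a=cv2.minAreaRect((P*1000).astype(np.float32))
    mu=P.mean(0); ev,V=np.linalg.eigh(np.cov(P.T)); v=V[:,1]
    print('grip',len(xx),'c',round(cx/1000,4),round(cy/1000,4),'mean',mu.round(4),'size',round(w,1),round(h,1),'long-axis deg',np.degrees(np.arctan2(v[1],v[0])).round(1))
E
python3 -c "
from h import *
c=cam('wrist')
grip(c,240,280,160,200)
print(rings(c,guess=[(257,172)],r0=.018,r1=.028))
"
```

```text
grip 201 c 0.4468 0.0894 mean [0.4468 0.0897] size 9.8 29.7 long-axis deg 152.8
[(array([0.4475, 0.0892]), np.float64(44.5), 50, np.float64(0.25))]
```

```bash
python3 -m creep '[[[0.009,-0.007,0.1,0,0,0,0.05],[0,0,0.105,0,0,0,0.05],[0,0,0.105,0,0,0,0.05],[0,0,0.08,0,0,0,0.05],[0,0,0,0,0,0,0.05]]]' 50
python3 -c "
from h import *
go(.447,.0894,.2,62.8)
"
```

```text
t: 33.67
eef_pos: [0.4416, 0.074, 0.2822]
tool_rot: [0.001, 0.859, 0.511, -0.001]
contact_force: [-0.0, -1.1, -0.5]
gripper_width: 0.585
t33.67 pos [0.4416 0.074  0.2822] turn [-0.0002  0.0029 -0.023 ] rows 1 shift [ 0.0162 -0.0023  0.0822] rows 3 per [ 0.0054 -0.0008  0.0274] F [-0.  -1.1 -0.5] w 0.0499
```

```bash
python3 -m creep '[[[0,0.003,-0.022,0.006,0,0.02,0.05],[0,0,0,0.006,-0.002,0.025,0.05],[0,0,0,0.004,0,0.02,0.05],[0,0,0,0,0,0.008,0.05],[0,0,0,0,0,0,0.05]]]' 50
python3 -c "
from h import *
go(.447,.0894,.15,62.8)
c=cam('wrist','w24.png')
"
```

```text
t: 34.08
eef_pos: [0.45, 0.0821, 0.2084]
tool_rot: [0.001, 0.854, 0.521, 0.002]
contact_force: [-0.8, 0.3, 0.3]
gripper_width: 0.581
t34.08 pos [0.45   0.0821 0.2084] turn [ 0.0035 -0.0029 -0.001 ] rows 1 shift [ 0.0051 -0.006   0.0584] rows 2 per [ 0.0026 -0.003   0.0292] F [-0.8  0.3  0.3] w 0.0497
```

View pics/w24.png

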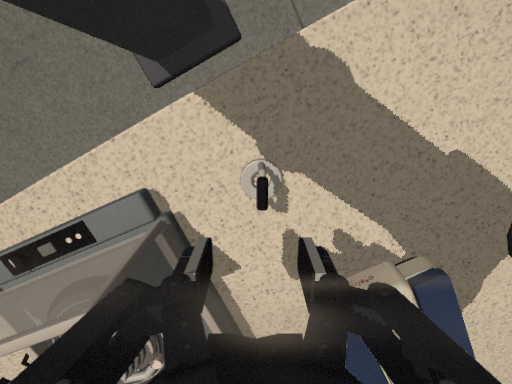

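```bash
python3 -c "
from h import *
c=cam('wrist')
grip(c,245,280,165,220)
print(rings(c,guess=[(260,180)],r0=.018,r1=.028))
"
python3 -m creep '[[[0.003,-0.003,0,0.005,-0.006,0.015,0.05],[0,0,0,0,0,0.022,0.05],[0,0,0,0,0,0.015,0.05],[0,0,0,0,0,0,0.05]]]' 50
python3 -c "
from h import *
go(.447,.0894,.104,62.8)
c=cam('wrist','w25.png')
grip(c,235,280,150,250)
"
```

```text
grip 325 c 0.4469 0.0904 mean [0.4468 0.0904] size 8.7 28.3 long-axis deg 152.2
[(array([0.4477, 0.0897]), np.float64(44.0), 42, np.float64(0.35))]
t: 34.52
eef_pos: [0.4518, 0.0895, 0.1619]
tool_rot: [0.0, 0.854, 0.52, 0.007]
contact_force: [-0.5, -0.1, -0.8]
gripper_width: 0.589
t34.52 pos [0.4518 0.0895 0.1619] turn [ 0.0076 -0.0115 -0.0015] rows 1 shift [-0.0023 -0.0042  0.0579] rows 2 per [-0.0011 -0.0021  0.0289] F [-0.5 -0.1 -0.8] w 0.0503
grip 476 c 0.4465 0.0904 mean [0.4463 0.0908] size 8.5 29.8 long-axis deg 152.8
```

View pics/w25.png

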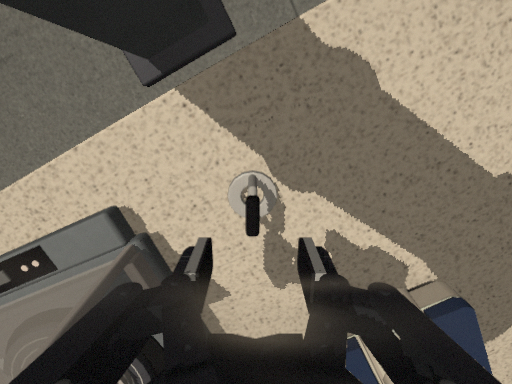

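Good agreement: grip at about (0.4467, 0.0902), flange at (0.4477, 0.0897). Descending over it.

```bash
python3 -m creep '[[[0.007,-0.011,0,-0.002,-0.004,0.012,0.05],[0,0,0,0,0,0.018,0.05],[0,0,0,0,0,0.016,0.05],[0,0,0,0,0,0.006,0.05],[0,0,0,0,0,0,0.05]]]' 50
python3 -c "
from h import *
go(.4468,.09,.104,62.8)
c=cam('wrist','w26.png')
"
```

```text
t: 34.98
eef_pos: [0.4514, 0.0904, 0.1137]
tool_rot: [0.0, 0.854, 0.52, 0.005]
contact_force: [0.1, -0.0, 0.6]
gripper_width: 0.584
t34.98 pos [0.4514 0.0904 0.1137] turn [ 0.0061 -0.0087 -0.0013] rows 1 shift [-0.0024 -0.0039  0.0097] rows 1 per [-0.0024 -0.0039  0.0097] F [ 0.1 -0.   0.6] w 0.0498
```

View pics/w26.png

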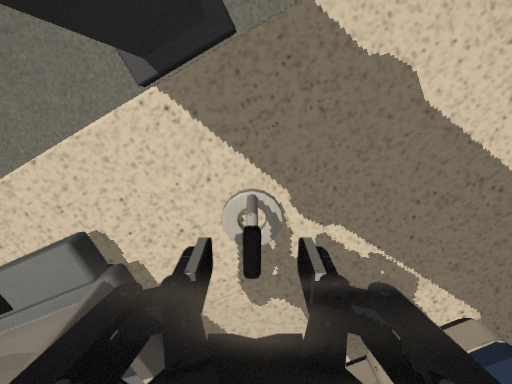

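```bash
python3 -m creep '[[[0.006,-0.008,-0.001,-0.0024,-0.004,0.006,0.04],[0,0,0,0,0,0.003,0.03],[0,0,0,0,0,0,0.02]]]' 40
python3 -c "
from h import *
go(.4468,.09,.104,62.8)"
```

```text
t: 35.28
eef_pos: [0.4476, 0.0904, 0.1063]
tool_rot: [-0.0, 0.854, 0.521, 0.002]
contact_force: [-0.3, 0.6, 0.0]
gripper_width: 0.236
t35.28 pos [0.4476 0.0904 0.1063] turn [ 0.0016 -0.0028 -0.0002] rows 1 shift [-0.0008 -0.0005  0.0023] rows 1 per [-0.0008 -0.0005  0.0023] F [-0.3  0.6  0. ] w 0.0202
```

```bash
python3 -m creep '[[[0,0,0,-0.0008,-0.0005,0.002,0.02],[0,0,0,0,0,0,0.004],[0,0,0,0,0,0,0.004],[0,0,0,0,0,0,0.004],[0,0,0,0,0,0,0.004]]]' 60
python3 -c "
from h import *
go(.4468,.09,.104,62.8)
c=cam('wrist','w27.png')
cv2.imwrite('pics/w27z.png',cv2.resize(c['color'][180:310,170:340,::-1],None,fx=4.5,fy=4.5,interpolation=cv2.INTER_CUBIC))"
```

```text
t: 35.7
eef_pos: [0.4469, 0.0902, 0.1049]
tool_rot: [-0.0, 0.854, 0.521, 0.002]
contact_force: [-1.0, 0.7, -2.2]
gripper_width: 0.101
t35.70 pos [0.4469 0.0902 0.1049] turn [ 0.0021 -0.0037  0.0002] rows 1 shift [-0.0002 -0.      0.0009] rows 1 per [-0.0002 -0.      0.0009] F [-1.   0.7 -2.2] w 0.0086
```

View pics/w27z.png

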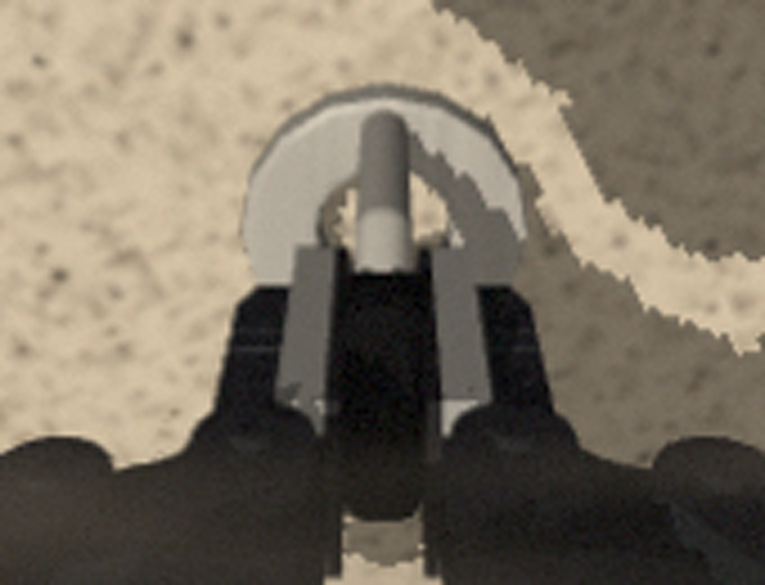

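```bash
python3 -c "
from h import *
c=cam('wrist')
o,r=st(); 
R=rings(c,guess=[(.4475,.0897,0)],r0=.019,r1=.026,aa=(95,215))[0]; print(R)
t=r.inv().apply(np.r_[R[0],.008]-o['eef_pos']); print(t)
tcp_for(t,62.8)
tcp_for(t,86.4)
"
python3 -m creep '[[[0,0,0,0,0,-0.015,0.004],[0,0,0,0,-0.005,-0.03,0.004],[0,0,0,0,-0.01,-0.035,0.004],[0,0,0,0,-0.01,-0.035,0.004],[0,0,0,0,-0.005,-0.03,0.004],[0,0,0,0,0,-0.03,0.004],[0,0,0,0,0,-0.02,0.004]]]' 60
python3 -c "
from h import *
go(.535,-.13,.27,62.8)"
```

```text
(array([0.4459, 0.0902]), np.float64(42.6), 24, np.float64(0.17))
[-0.00078436 -0.00113023  0.09685717]
TCP target xy [ 0.5379 -0.1311]
TCP target xy [ 0.5377 -0.1306]
t: 36.38
eef_pos: [0.416, 0.1015, 0.3022]
tool_rot: [0.001, 0.855, 0.519, -0.006]
contact_force: [1.0, 1.2, -2.2]
gripper_width: 0.1
t36.38 pos [0.416  0.1015 0.3022] turn [-0.0049  0.0104 -0.0041] rows 1 shift [-0.1515  0.2117  0.0322] rows 7 per [-0.0216  0.0302  0.0046] F [ 1.   1.2 -2.2] w 0.0085
```

```bash
python3 -m creep '[[[-0.005,0.01,-0.004,-0.022,0.026,0.002,0.004],[0,0,0,-0.022,0.03,0.002,0.004],[0,0,0,-0.022,0.03,0.002,0.004],[0,0,0,-0.022,0.03,0.002,0.004],[0,0,0,-0.022,0.03,0.004,0.004],[0,0,0,-0.022,0.03,0.006,0.004],[0,0,0,-0.016,0.024,0.01,0.004],[0,0,0,-0.006,0.01,0.01,0.004],[0,0,0,0,0,0,0.004]]]' 60
python3 -c "
from h import *
go(.5375,-.1312,.23,62.8)"
```

```text
t: 37.13
eef_pos: [0.5409, -0.1364, 0.2674]
tool_rot: [-0.002, 0.85, 0.527, 0.009]
contact_force: [-0.9, -0.1, -2.5]
gripper_width: 0.102
t37.13 pos [ 0.5409 -0.1364  0.2674] turn [ 0.0065 -0.0165  0.015 ] rows 1 shift [ 0.003  -0.0054  0.0374] rows 1 per [ 0.003  -0.0054  0.0374] F [-0.9 -0.1 -2.5] w 0.0087
```

```bash
python3 -m creep '[[[0.006,-0.016,0.015,0.003,-0.005,0.012,0.004],[0,0,0,0,0,0.015,0.004],[0,0,0,0,0,0.008,0.004],[0,0,0,0,0,0,0.004]]]' 60
python3 -c "
from h import *
go(.5375,-.1312,.23,62.8)
c=cam('wrist')
cv2.imwrite('pics/w28z.png',cv2.resize(c['color'][160:310,160:350,::-1],None,fx=4,fy=4,interpolation=cv2.INTER_CUBIC))
s=cam('scene'); cv2.imwrite('pics/s5z.png',cv2.resize(s['color'][190:290,240:360,::-1],None,fx=6,fy=6,interpolation=cv2.INTER_CUBIC))
s=cam('side'); cv2.imwrite('pics/d5z.png',cv2.resize(s['color'][110:210,210:330,::-1],None,fx=6,fy=6,interpolation=cv2.INTER_CUBIC))
"
```

```text
t: 37.47
eef_pos: [0.536, -0.1289, 0.2296]
tool_rot: [-0.001, 0.854, 0.52, -0.002]
contact_force: [0.7, 1.2, -1.0]
gripper_width: 0.107
t37.47 pos [ 0.536  -0.1289  0.2296] turn [-0.0032  0.0018 -0.0035] rows 1 shift [-0.0014  0.0024 -0.0004] rows 1 per [-0.0014  0.0024 -0.0004] F [ 0.7  1.2 -1. ] w 0.0092
```

View pics/w28z.png

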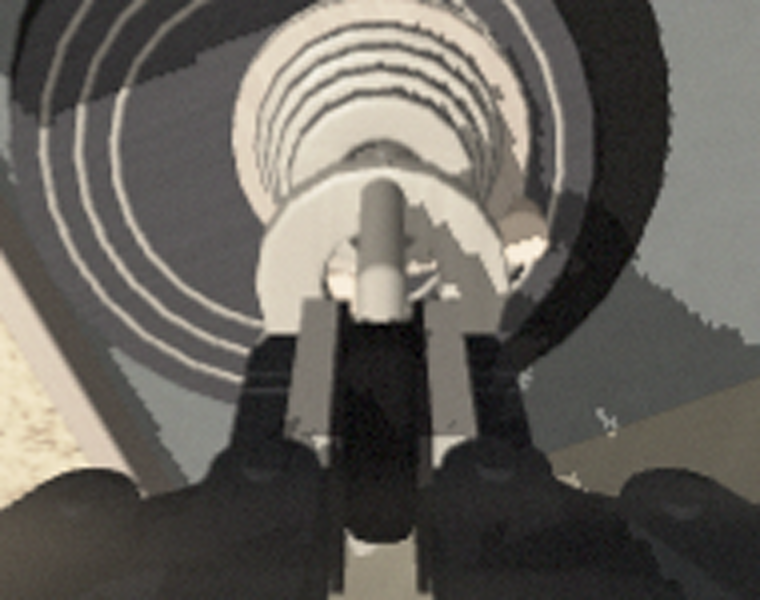

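View pics/s5z.png

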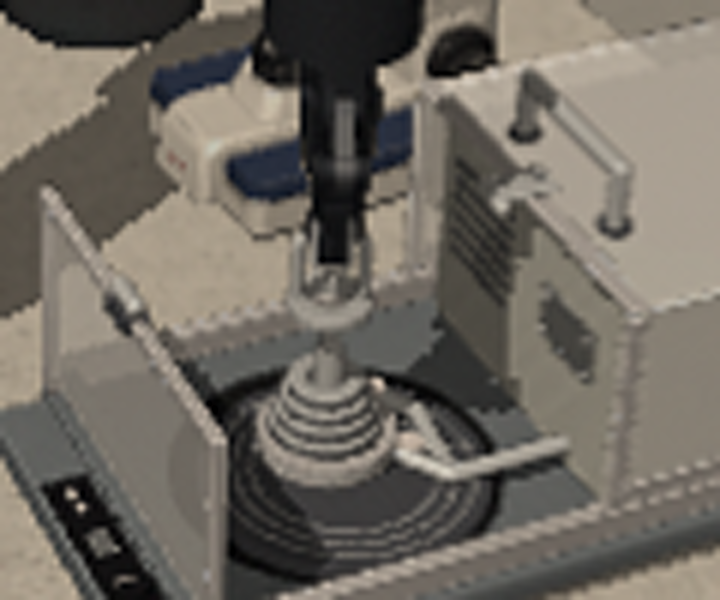

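View pics/d5z.png

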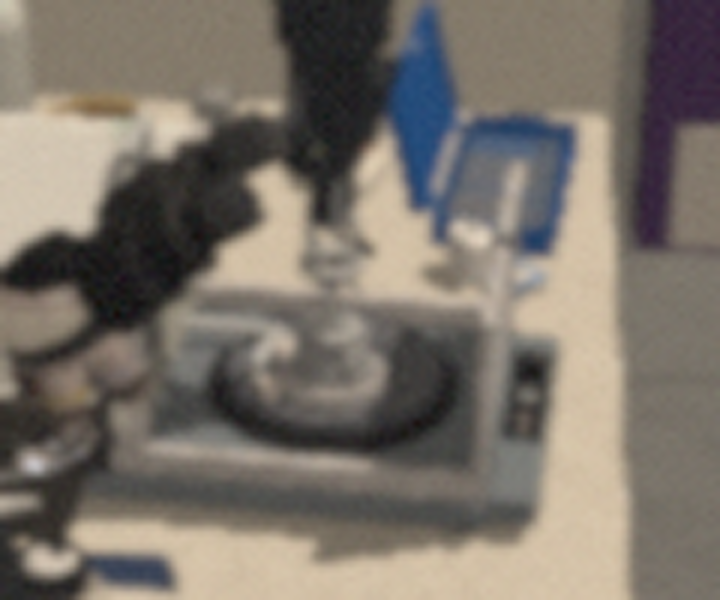

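```bash
python3 -m creep '[[[0,0,0,-0.0014,0.0024,0.004,0.004],[0,0,0,0,0,0.004,0.004],[0,0,0,0,0,0,0.004]]]' 60
python3 -c "
from h import *
c=cam('wrist')
go(.5375,-.1312,.19,62.8)
o,r=st()
R=rings(c,z=o['eef_pos'][2]-.0969,guess=[(o['eef_pos'][0],o['eef_pos'][1],0)],r0=.019,r1=.026,aa=(95,215))[0]; print(R)
"
```

```text
t: 37.87
eef_pos: [0.5398, -0.1315, 0.225]
tool_rot: [0.001, 0.854, 0.52, 0.002]
contact_force: [-0.2, -0.8, -2.7]
gripper_width: 0.098
t37.92 pos [ 0.54   -0.1316  0.2253] turn [ 0.0037 -0.0017 -0.002 ] rows 1 shift [-0.0007 -0.0024  0.0353] rows 1 per [-0.0007 -0.0024  0.0353] F [ 0.1 -0.5 -1.4] w 0.0089
(array([ 0.5403, -0.1326]), np.float64(41.8), 19, np.float64(0.16))
```

```bash
python3 -m creep '[[[0.003,-0.001,-0.002,-0.0007,-0.0026,0.004,0.004],[0,0,0,0,0,0.006,0.004],[0,0,0,0,0,0.002,0.004]]]' 60
python3 -c "
from h import *
go(.537,-.1308,.189,62.8)"
```

```text
t: 38.17
eef_pos: [0.5376, -0.1313, 0.2132]
tool_rot: [0.001, 0.854, 0.521, 0.001]
contact_force: [0.4, -0.8, -1.1]
gripper_width: 0.101
t38.17 pos [ 0.5376 -0.1313  0.2132] turn [ 0.0021 -0.0015 -0.0001] rows 1 shift [ 0.0002 -0.0008  0.0242] rows 1 per [ 0.0002 -0.0008  0.0242] F [ 0.4 -0.8 -1.1] w 0.0086
```

```bash
python3 -m creep '[[[0.002,-0.001,0,0,-0.0008,0.005,0.004],[0,0,0,0,0,0.006,0.004],[0,0,0,0,0,0.003,0.004]]]' 60
python3 -c "
from h import *
go(.537,-.1308,.189,62.8)"
```

```text
t: 38.42
eef_pos: [0.5367, -0.131, 0.1976]
tool_rot: [-0.0, 0.854, 0.521, 0.0]
contact_force: [0.6, 0.0, -0.5]
gripper_width: 0.102
t38.42 pos [ 0.5367 -0.131   0.1976] turn [-0.0004 -0.0003 -0.0004] rows 1 shift [0.0003 0.0002 0.0086] rows 1 per [0.0003 0.0002 0.0086] F [ 0.6  0.  -0.5] w 0.0087
```

```bash
python3 -m creep '[[[0,0,0,0,0,0.003,0.004],[0,0,0,0,0,0.003,0.004],[0,0,0,0,0,0.001,0.004]]]' 60
python3 -c "
from h import *
go(.537,-.1308,.189,62.8)"
```

```text
t: 38.67
eef_pos: [0.5363, -0.131, 0.1889]
tool_rot: [-0.001, 0.854, 0.521, -0.001]
contact_force: [-0.0, -0.4, -0.9]
gripper_width: 0.102
t38.67 pos [ 0.5363 -0.131   0.1889] turn [-0.0018  0.0006 -0.0005] rows 1 shift [ 0.0005  0.0006 -0.0001] rows 1 per [ 0.0005  0.0006 -0.0001] F [-0.  -0.4 -0.9] w 0.0088
```

```bash
python3 -m creep '[[[0,0,0,0,0,0.001,0.004],[0,0,0,0,0,0.0008,0.004]]]' 60
```

```text
t: 38.83
eef_pos: [0.5368, -0.1312, 0.1885]
tool_rot: [-0.001, 0.854, 0.521, -0.0]
contact_force: [-5.2, 2.2, 12.4]
gripper_width: 0.104
```

```bash
python3 -m creep '[[[0,0,0,0,0,-0.0003,0.004],[0,0,0,0,0,0,0.045],[0,0,0,0,0,0,0.045],[0,0,0,0,0,0,0.045],[0,0,0,0,0,-0.01,0.045],[0,0,0,0,0,-0.03,0.045],[0,0,0,0,0,-0.03,0.045],[0,0,0,0,0,-0.03,0.045],[0,0,0,0,0,0,0.045]]]' 60
python3 -c "
from h import *
c=cam('wrist','w29.png')
go(.537,-.1308,.3,86.4)
s=cam('scene'); cv2.imwrite('pics/s6z.png',cv2.resize(s['color'][190:290,240:360,::-1],None,fx=6,fy=6,interpolation=cv2.INTER_CUBIC))
"
```

```text
t: 39.58
eef_pos: [0.5366, -0.1326, 0.2944]
tool_rot: [-0.001, 0.854, 0.52, -0.002]
contact_force: [1.4, -0.8, 0.4]
gripper_width: 0.53
t39.63 pos [ 0.5358 -0.1319  0.2924] turn [-0.0059  0.0007 -0.4143] rows 4 shift [ 0.0012  0.0011 -0.0076] rows 1 per [ 0.0012  0.0011 -0.0076] F [ 0.4 -0.4 -0.2] w 0.0449
```

View pics/w29.png

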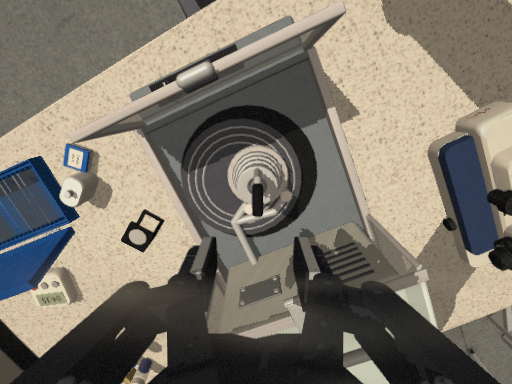

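View pics/s6z.png

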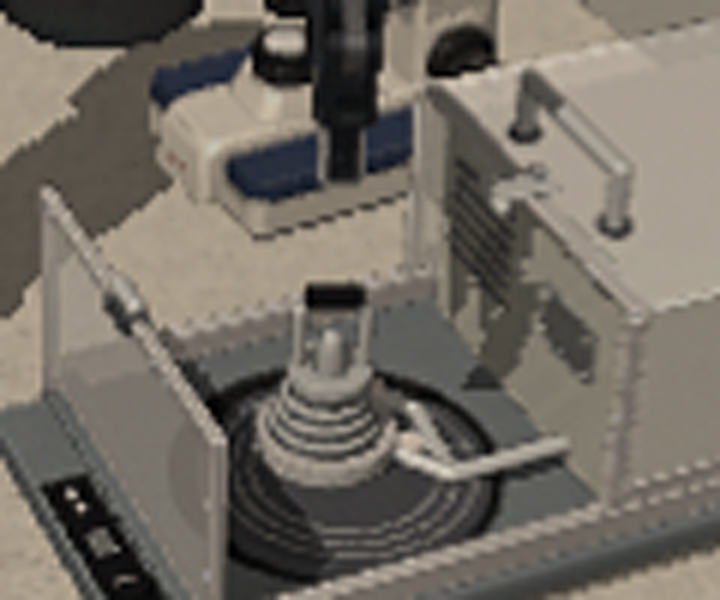

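```bash
python3 -m creep '[[[0,0,-0.1,0,0,-0.02,0],[0,0,-0.105,0,0,-0.02,0],[0,0,-0.105,0,0,-0.01,0],[0,0,-0.08,0,0,0,0],[0,0,0,0,0,0,0],[0,0,0,0,0,0,0]]]' 40
python3 -c "
from h import *
go(.697,-.1415,.335,86.4)"
```

```text
t: 40.18
eef_pos: [0.5324, -0.1293, 0.3372]
tool_rot: [-0.007, 0.731, 0.682, -0.006]
contact_force: [-0.6, 0.4, -1.1]
gripper_width: 0.001
t40.18 pos [ 0.5324 -0.1293  0.3372] turn [-0.0194 -0.001  -0.0073] rows 1 shift [-0.0019  0.1651  0.0022] rows 5 per [-0.0004  0.033   0.0004] F [-0.6  0.4 -1.1] w 0.0001
```

```bash
python3 -m creep '[[[-0.018,0,-0.007,0,0.034,0,0],[0,0,0,0,0.036,0,0],[0,0,0,0,0.036,0,0],[0,0,0,0,0.034,0,0],[0,0,0,0,0.02,0,0],[0,0,0,0,0,0,0],[0,0,0,0,0,0,0]]]' 40
python3 -c "
from h import *
go(.697,-.1415,.262,86.4)
s=cam('scene'); cv2.imwrite('pics/s7z.png',cv2.resize(s['color'][170:290,250:380,::-1],None,fx=5.5,fy=5,interpolation=cv2.INTER_CUBIC))
c=cam('wrist','w30.png')"
```

```text
t: 40.77
eef_pos: [0.6941, -0.1394, 0.3236]
tool_rot: [-0.008, 0.735, 0.678, -0.004]
contact_force: [-1.0, -0.6, -0.4]
gripper_width: 0.002
t40.77 pos [ 0.6941 -0.1394  0.3236] turn [-0.0179 -0.0055 -0.0183] rows 1 shift [-0.0019  0.003   0.0616] rows 2 per [-0.001   0.0015  0.0308] F [-1.  -0.6 -0.4] w 0.0002
```

View pics/s7z.png

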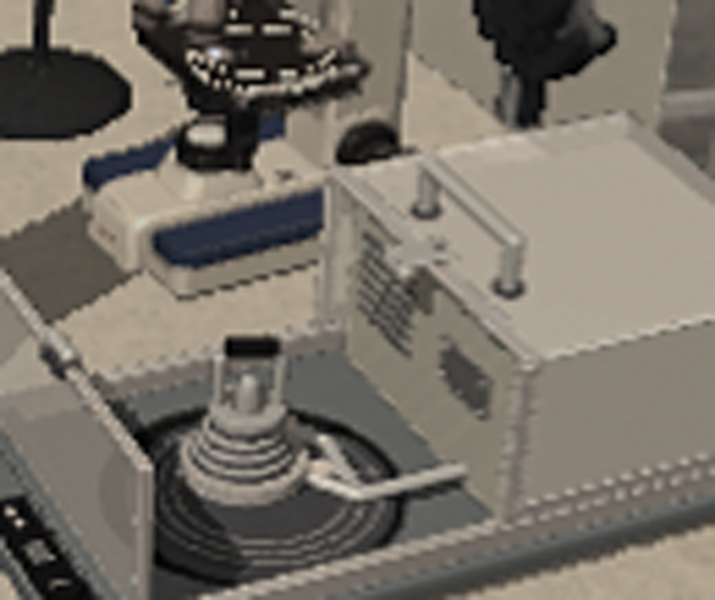

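View pics/w30.png

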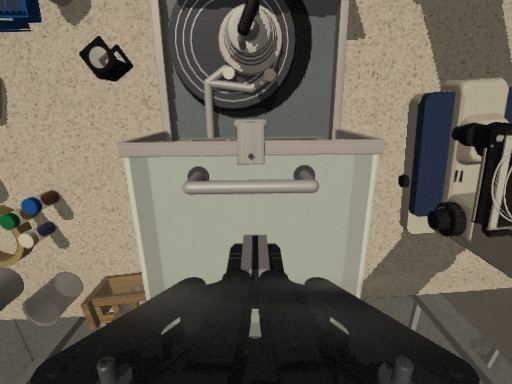

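```bash
python3 -c "
from h import *
c=cam('wrist'); print(plane(c,[(190,186),(253,186),(315,186)],.203).round(4), plane(c,[(253,140)],.169).round(4))"
python3 -m creep '[[[-0.017,-0.005,-0.018,-0.002,0.004,0.015,0],[0,0,0,0,0,0.022,0],[0,0,0,0,0,0.015,0],[0,0,0,0,0,0.004,0],[0,0,0,0,0,0,0]]]' 40
python3 -c "
from h import *
go(.697,-.1415,.262,86.4)"
```

```text
[[ 0.6635 -0.1848  0.203 ]
 [ 0.6673 -0.1386  0.203 ]
 [ 0.6711 -0.0929  0.203 ]] [[ 0.6378 -0.1361  0.169 ]]
t: 41.33
eef_pos: [0.6925, -0.1422, 0.271]
tool_rot: [0.0, 0.73, 0.683, 0.003]
contact_force: [0.3, -0.6, 0.4]
gripper_width: 0.0
t41.33 pos [ 0.6925 -0.1422  0.271 ] turn [ 0.0043 -0.0034 -0.0044] rows 1 shift [0.001  0.0045 0.009 ] rows 1 per [0.001  0.0045 0.009 ] F [ 0.3 -0.6  0.4] w 0.0
```

```bash
python3 -m creep '[[[0.004,-0.003,-0.004,0,0,0.008,0],[0,0,0,0,-0.008,0.001,0],[0,0,0,0,-0.015,0,0],[0,0,0,0,-0.02,0,0],[0,0,0,0,-0.02,0,0],[0,0,0,0,-0.02,0,0]]]' 40
python3 -c "
from h import *
go(.497,-.129,.262,86.4)"
```

```text
t: 41.83
eef_pos: [0.6105, -0.1367, 0.2652]
tool_rot: [0.005, 0.728, 0.685, 0.004]
contact_force: [1.3, 0.1, -2.2]
gripper_width: 0.0
t41.83 pos [ 0.6105 -0.1367  0.2652] turn [0.013  0.0019 0.0021] rows 1 shift [ 0.0005 -0.1137  0.0032] rows 3 per [ 0.0002 -0.0379  0.0011] F [ 1.3  0.1 -2.2] w 0.0
```

```bash
python3 -m creep '[[[0.01,0,0,0,-0.02,0.003,0],[0,0,0,0,-0.02,0,0],[0,0,0,0,-0.02,0,0],[0,0,0,0,-0.016,0,0],[0,0,0,0,-0.01,0,0]]]' 40
python3 -c "
from h import *
go(.497,-.129,.262,86.4)"
```

```text
t: 42.25
eef_pos: [0.5199, -0.1317, 0.2653]
tool_rot: [0.005, 0.728, 0.685, 0.005]
contact_force: [2.3, -0.2, -0.3]
gripper_width: 0.003
t42.25 pos [ 0.5199 -0.1317  0.2653] turn [ 0.0148 -0.0007  0.0015] rows 1 shift [ 0.0013 -0.0231  0.0033] rows 1 per [ 0.0013 -0.0231  0.0033] F [ 2.3 -0.2 -0.3] w 0.0003
```

```bash
python3 -m creep '[[[0.012,0,0,0.001,-0.01,0.003,0],[0,0,0,0,-0.01,0,0],[0,0,0,0,-0.01,0,0],[0,0,0,0,-0.01,0,0]]]' 40
python3 -m creep '[[[0,0,0,0,-0.008,0,0],[0,0,0,0,-0.006,0,0]]]' 40
```

```text
t: 42.58
eef_pos: [0.4813, -0.1285, 0.2649]
tool_rot: [0.006, 0.728, 0.685, 0.006]
contact_force: [2.8, -0.3, -0.7]
gripper_width: 0.004
t: 42.75
eef_pos: [0.4757, -0.128, 0.2678]
tool_rot: [0.017, 0.728, 0.685, 0.014]
contact_force: [23.6, -2.5, -14.2]
gripper_width: -0.003
```

```bash
python3 -m creep '[[[0,0,0,0,0.008,0,0],[0,0,0,0,0.004,0,0],[0,0,0,0,0,-0.02,0],[0,0,0,0,0,-0.03,0],[0,0,0,0,0,-0.035,0],[0,0,0,0,0,-0.03,0],[0,0,0,0,0.01,0,0],[0,0,0,0,0.02,0,0],[0,0,0,0,0.02,0,0],[0,0,0,0,0,0,0],[0,0,0,0,0,0,0]]]' 40
python3 -c "
from h import *
go(.52,-.129,.37,86.4)
s=cam('scene','s8.png'); cv2.imwrite('pics/s8z.png',cv2.resize(s['color'][170:300,230:370,::-1],None,fx=5,fy=4.6,interpolation=cv2.INTER_CUBIC))
c=cam('wrist','w31.png')"
```

```text
t: 43.67
eef_pos: [0.5281, -0.1324, 0.3893]
tool_rot: [0.012, 0.729, 0.685, 0.009]
contact_force: [-0.2, -0.5, -0.2]
gripper_width: 0.006
t43.67 pos [ 0.5281 -0.1324  0.3893] turn [0.0302 0.0029 0.001 ] rows 1 shift [ 0.0029 -0.0083  0.0193] rows 1 per [ 0.0029 -0.0083  0.0193] F [-0.2 -0.5 -0.2] w 0.0005
```

View pics/s8z.png

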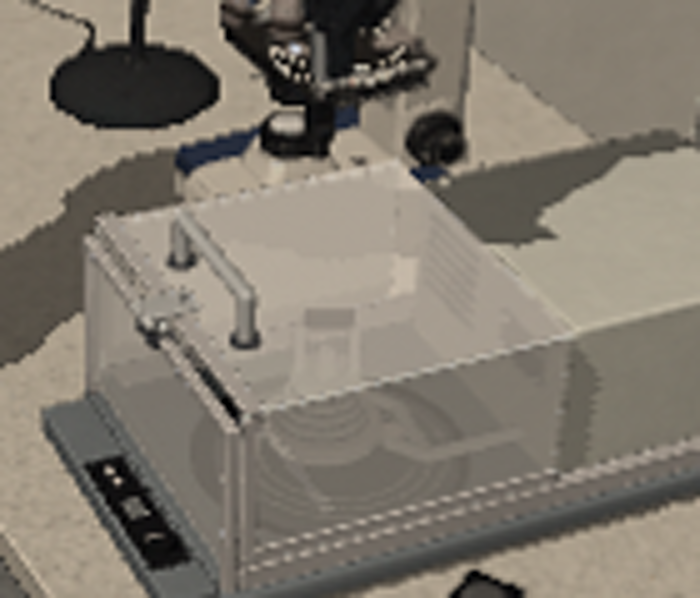

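View pics/w31.png

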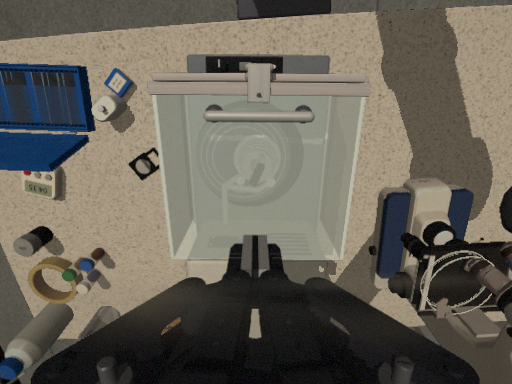

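```bash
python3 -c "
from h import *
c=cam('wrist'); P=plane(c,[(212,115.5),(260,116),(307,116)],.203); print(P.round(4), proj(c,[[.4616,-.1266,.203],[.4696,-.1271,.203]]))
g=cv2.cvtColor(c['color'],cv2.COLOR_RGB2GRAY); print(g[104:126,240], g[104:126,285])
cv2.imwrite('pics/w31z.png',cv2.resize(c['color'][40:280,140:380,::-1],None,fx=3,fy=2.5,interpolation=cv2.INTER_CUBIC))"
```

```text
[[ 0.4601 -0.1679  0.203 ]
 [ 0.4632 -0.1248  0.203 ]
 [ 0.4657 -0.0824  0.203 ]] [[257.85121458 114.26790592]
 [257.80299155 123.39541127]]
[133 132 131 134 138 139 132 132 144 156 173 184 166 138 125 115  97  70
 110 140 136 140] [146 147 145 147 142 144 138 129 141 150 162 171 167 146 130 118 104  79
  90 122 133 130]
```

View pics/w31z.png

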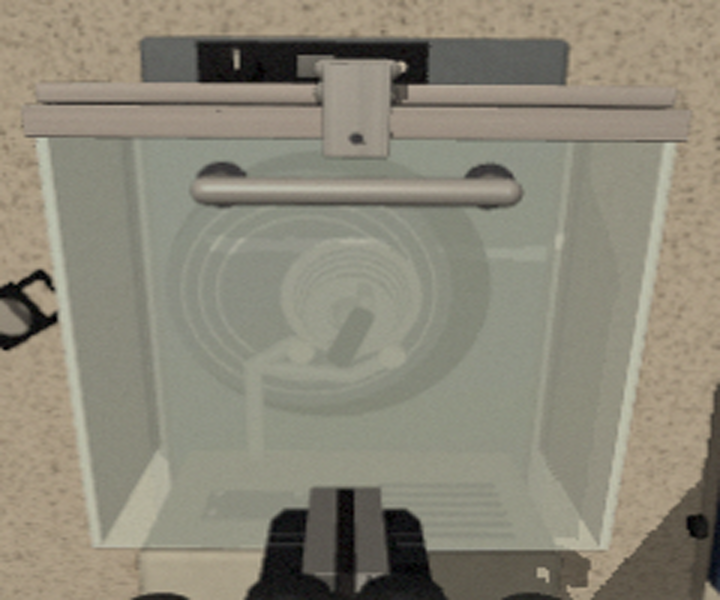

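Bar travel from the back stop measures 0.2045 m, which is shut past the catch. Final check on the bystanders before handing in.

```bash
python3 -c "
from h import *
a=cv2.imread('pics/scene0.png').astype(int); b=cv2.imread('pics/s8.png').astype(int)
def red(i): 
  m=(i[:,:,2]>120)&(i[:,:,1]<70)&(i[:,:,0]<70); m[:170]=0;m[195:]=0;m[:,:170]=0;m[:,200:]=0; y,x=np.nonzero(m); return x.mean().round(2),y.mean().round(2),len(x)
def blue(i):
  m=(i[:,:,0]>i[:,:,2]+50); m[:318]=0;m[338:]=0;m[:,:280]=0;m[:,302:]=0; y,x=np.nonzero(m); return x.mean().round(2),y.mean().round(2),len(x)
print(red(a),red(b),blue(a),blue(b))
cv2.imwrite('pics/cmp.png',cv2.resize(np.hstack([a[150:215,170:260],b[150:215,170:260]]).astype(np.uint8),None,fx=4.4,fy=5))"
```

```text
(np.float64(183.0), np.float64(179.5), 4) (np.float64(183.0), np.float64(179.5), 4) (np.float64(291.92), np.float64(329.52), 40) (np.float64(291.78), np.float64(329.51), 41)
```

View pics/cmp.png

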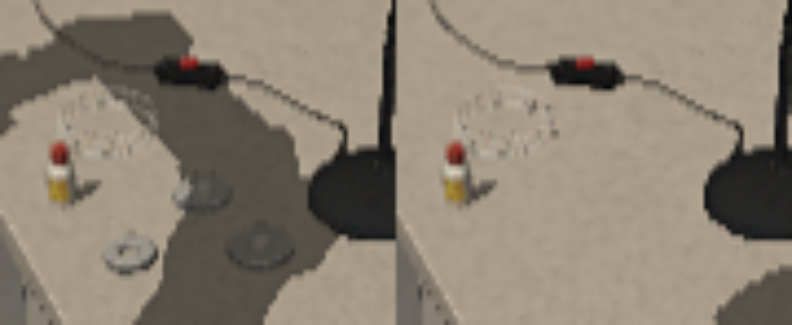

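The oil, dish and slips haven't moved, and no rings are left on the bench. Handing in.

```bash
python3 -c "
from station import hand_in; print(hand_in())"
```

```text
the job is handed in; nothing more can be done
None
```

The lapping machine is ready and the job is handed in at about 44 s of the 210 s allowed.

**Guard opened:** I pushed it back to its stop, and its handle then measured within about 1 mm of the fully-back position.

**Weights:** Four ring weights were on the bench: 58, 52, 46 and 40 mm. The 64 mm one (weight_1) was not found. A patch behind the microscope stayed out of view of both fixed cameras, so its absence is not fully proven. I threaded the four widest first. Each was lowered until the wrist felt contact within about 1 mm of the expected seat height, and only then released. The 46 mm ring had been knocked a few centimetres aside partway through, so I found it again before picking it up.

**Keeper:** I lifted it by its bail and set it on the top weight. The pictures show it upright, with the post inside the arch.

**Guard shut:** The handle had travelled 0.2045 m from the back stop, against 0.205 m for fully shut, so the catch has snapped. A firm stop of about 24 N confirmed it.

**Bystanders:** The oil bottle and cover-slip box measured the same in the pictures before and after, and the dish looked unmoved.

**Forces:** Lowering the first two weights pressed down with 26 N and 35 N, more than intended but below the limits. No check failed. One ring-fit reading disagreed, and that is how I noticed the knocked weight.

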